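# Fit the crank to the dough press and wind its piston up

## Task

Get the hand dough press ready for filling: push its loose crank fully home onto the square end of the screw on top, then wind it round clockwise (looking down onto the bridge) until the piston has come all the way up and stops against the bridge. Leave the crank seated on the screw, and do not disturb the other things on the counter.

Things in the scene. Friction and masses are not known exactly. Their poses are not given: they have to be found in the camera images.
- press: Hand dough press, bare metal, fixed to the counter. A frame leaning 30 deg towards -x stands on a foot 270 x 150 mm: at its lower end a barrel 96 mm across, above it two columns 14 mm thick, 110 mm apart, joined at the top by a bridge 40 x 138 x 22 mm. Origin: counter level, 45 mm ahead of the foot's middle; x to the press's back (away from the robot), y along the bridge.
- shoulder (a point): Centre of the round shoulder (30 mm across) on top of the bridge, from which the screw's square end stands out: 14 x 14 mm, 27 mm long, its last 8 mm tapering to 8 mm. The point does not turn with the screw. z: outwards along the shaft, 30 deg from vertical; y: along the bridge; x: to the back and up. The bridge's top lies 8 mm below it along z; only the square stands higher.
- screw (a joint): Turn of the screw, rad, growing clockwise seen from above (about -z of the shoulder point). At 0, pi/2, pi.. the square's flats face along the shoulder's x and y. Friction 0.2 N m; stays where left. Reads 0 to 1.6 at the start.
- bridge_under (a point): Middle of the bridge's underside, 30 mm below the shoulder point along its z; axes as there. The piston hangs below it from a crossbar on the columns and rises 2.8 mm per rad of the screw; at 14.2 rad the crossbar meets the bridge and the screw stops hard (2.0 to 2.3 turns from the start).
- crank: Loose steel crank, 117 mm long, 0.25 kg, lying flat, knob up. Origin: mouth of its square socket, middle of the hub's underside; x along the arm to the knob, z up. Hub: block 34 x 34 mm (sides along x, y), 44 mm high. Socket 15.6 mm square, 28 mm deep, sides along x, y. Arm 18 mm wide, 9 mm thick, at the bottom, to x = 100 mm. Fully home, the underside rests on the shoulder, in any of four positions.
- knob_mid (a point): Middle of the crank's knob, 75 mm from the hub's centre along the crank's x and 38 mm above its underside; axes as the crank's. The knob is a black cylinder, 26 mm thick, from 15 to 60 mm above the underside, and spins freely on its pin.
- dish: Bystander: white bowl, 110 mm across and 34 mm high, standing on the rear of the press's foot. Origin: centre of its underside.
- jar: Bystander: glass jar with a wooden lid, 76 mm across and 110 mm high. Origin: centre of its underside.
- spatula: Bystander: black spatula, 280 mm long, lying on the counter in front of the press. Origin: middle of its length, x along it to the blade.
- tongs: Bystander: steel tongs, 250 mm long, 70 mm wide, 18 mm high, lying on the counter. Origin: near their middle, x along them to the tips.
- box_low: Bystander: clear plastic container with snap lid, 178 x 128 x 70 mm, the lower one of a stacked pair. Origin: centre of its underside.
- box_high: Bystander: the same kind of container, stacked on the other. Origin: centre of its underside.

How it is judged:
By the outcome, as a careful person would: the job done as asked, in the order asked, and still so for the second after the job is handed in, with the robot touching nothing.
It also fails if it takes over 72 s, if anything falls off the work surface, if the arm or the gripper's body presses on something with over 40 N, if the wrist force passes 120 N, or if a joint passes its speed limit or range.

## Robot

A 6-joint arm with a two-finger parallel gripper is mounted at the origin on the work surface. World frame = base frame: x ahead of the robot, y to its left, z up, the work surface at z = 0. Lengths are in mm, angles in rad, forces in N, time in s.
With the tool pointing down it reaches from about 350 to 775 mm from the base axis. Payload 7.3 kg.
Tool frame: the origin (TCP) lies midway between the tips of the shut fingers; the grasp point (between the pads) lies 19 mm behind it; x points along the fingers, z is the direction in which the jaws open and shut, and the axes are right-handed (so a half turn about x gives the same grasp; the last joint's range is limited). The gripper opens to 92 mm and grips with 3 to 60 N. Pads are 19 mm wide; open, the fingers measure 130 mm over their backs; the gripper's body (75 mm by 190 mm) begins 47 mm behind the grasp point.
Start: joints at [1.093, 0.342, 1.524, -0, 1.275, -0.146], TCP at [171.002, 496.39, 226.741] pointing down, gripper open.
Joint ranges: [-2.53, 2.53], [-0.77, 2.02], [0.04, 2.7], [-1, 4.14], [0.28, 2.66], [-3.11, 3.11]. Speed limits (rad/s): [2.57, 2.57, 3.14, 3.14, 3.14, 3.14].

## Interface

Orientations are given as [roll, pitch, yaw] about the fixed x, y, z axes, in that order (R = Rz(yaw) Ry(pitch) Rx(roll)).
In Python, from plant import monitor, optics, close_job gives the robot as it stands.
- The arm moves only by the tool send_rows, never from a script. Its argument "commands" is a list that holds one entry, the list of rows, each a list of 5 numbers: the shift along the tool's x, y, z in m, then the turn about the tool's x in degrees, then the finger opening in m, from 0 to 0.0918. A call has 1 to 10 rows; each row shifts and turns the pose as measured when the row begins, along the tool's axes as they then stand; what a row does not reach is not made up. A row lasts 1/12 s, in which the tool goes at most 41.7 mm and 7.16 degrees, less where a joint would pass 70% of its speed; a pose out of reach is approached as far as the arm can. A call with a gripper value outside its range is refused whole. The fingers move at their own pace and stop on an object; the grip force is fixed at half the most. Time passes only in rows, so rows that do not move let the fingers close. It gives the time, the measured TCP pose, the force and the opening at its end, in the units of the state.
- monitor.get_obs(): the state, without advancing time (a new reading comes with each control period).
- optics.capture(name): name is "scene" or "top" or "wrist"; returns a dict with "color" (420x560x3 uint8, blue, green, red), "camera_matrix" (3x3 intrinsics, pixels), "camera_from_world" (4x4, takes a point from world to camera coordinates); the wrist camera has in their place "T_tool_cam" (4x4, takes a point from camera to tool coordinates, whose origin is the TCP and whose axes are the tool frame's). Camera axes: x right, y down, z forward; pixel columns grow to the right and rows downward; lengths in mm; the calibration is good to about 2 mm. A picture is of the moment at which its call begins: read the wrist's pose just before it. There is no depth.
- close_job(): hands the job in, once; it reports no verdict.
The state is a dict: "time": time; "joint_positions": joint angles; "dq": joint speeds; "tau": joint torques, N m; "tool_pos": TCP position; "tcp_rot": TCP orientation; "contact_force": force on the tool from outside, world axes, zero at the start; "moment": the same for the moment, N m; "grip_width": finger opening in mm.
Only numpy, scipy, OpenCV 4.12 (cv2) and the standard library are available. Lean on these libraries where they do the work, as an engineer would, in place of code of your own. Each camera call takes 0.05 s, during which the arm holds its last target.

## Working session

There is one attempt and no reset: what is moved stays moved. The work goes in short steps, Python scripts to look and compute and a tool call to move; the robot and the scene stay as the last step left them, time stands still between calls to the robot, and variables do not carry over. Pictures are saved under pics/ and viewed, and the job is handed in when it is done.

Besides the shell and the picture viewer there is one more tool, called as a command line: name --argument value ..., lists and objects as JSON in quotes. send_rows: Moves the arm, as the interface text tells. Its arguments: {"type":"object","properties":{"commands":{"type":"array","items":{"type":"array","items":{"type":"array","items":{"type":"number"}}}}},"required":["commands"]}

```bash
mkdir -p pics; ls; cat > h.py <<'E'
import numpy as np, cv2, json
from plant import monitor, optics
from scipy.spatial.transform import Rotation as R
def snap(n,f):
    o=monitor.get_obs(); d=optics.capture(n); cv2.imwrite(f'pics/{f}.png',d['color'])
    np.savez(f'pics/{f}.npz',pos=o['tool_pos'],rot=o['tcp_rot'],**{k:v for k,v in d.items()})
    return o,d
def cam(f):
    d=np.load(f'pics/{f}.npz'); K=d['camera_matrix']
    if 'camera_from_world' in d: T=d['camera_from_world']
    else:
        W=np.eye(4); W[:3,:3]=R.from_euler('xyz',d['rot']).as_matrix(); W[:3,3]=d['pos']
        T=np.linalg.inv(W@d['T_tool_cam'])
    return K,T
def proj(f,p):
    K,T=cam(f); p=np.atleast_2d(p); c=p@T[:3,:3].T+T[:3,3]; q=c@K.T; return q[:,:2]/q[:,2:]
def ray(f,uv):
    K,T=cam(f); Ti=np.linalg.inv(T); d=Ti[:3,:3]@np.linalg.inv(K)@np.array([uv[0],uv[1],1.]); return Ti[:3,3],d/np.linalg.norm(d)
def atz(f,uv,z):
    o,d=ray(f,uv); return o+d*(z-o[2])/d[2]
def tri(*fu):
    A=np.zeros((3,3));b=np.zeros(3)
    for f,uv in fu:
        o,d=ray(f,uv);P=np.eye(3)-np.outer(d,d);A+=P;b+=P@o
    x=np.linalg.solve(A,b); return x,[proj(f,x)[0]-uv for f,uv in fu]
E
python3 - <<'E'
from h import *
for n in('scene','top','wrist'):
    o,d=snap(n,n+'0'); print(d['camera_matrix'].tolist())
print(o)
print(cam('scene0')[1],cam('top0')[1],d['T_tool_cam'])
E
```

```text
pics
[[496.4570481054249, 0.0, 280.79740632100265], [0.0, 496.4570481054249, 202.46201294614434], [0.0, 0.0, 1.0]]
[[381.6650738279422, 0.0, 279.8722218171618], [0.0, 381.6650738279422, 203.57188451650637], [0.0, 0.0, 1.0]]
[[325.0517185217737, 0.0, 281.5268046006359], [0.0, 325.0517185217737, 203.04400795412346], [0.0, 0.0, 1.0]]
{'time': 0.1, 'joint_positions': array([ 1.09302462e+00,  3.42644660e-01,  1.52492066e+00,  4.34295012e-06,
        1.27541662e+00, -1.45994106e-01]), 'dq': array([-0.00060541, -0.00297804, -0.00063833,  0.00098381, -0.00200828,
        0.00028409]), 'tau': array([ 2.14722793e-03, -4.32002234e+01, -2.44695926e+01,  7.18816649e-02,
        5.25213126e-02, -4.85421674e-05]), 'tool_pos': array([170.80888804, 496.04730807, 226.11911176]), 'tcp_rot': array([ 2.99260918,  1.56940703, -2.05155868]), 'contact_force': array([-0.49914781,  0.26783234, -1.15043444]), 'moment': array([ 0.03081018, -0.01769494,  0.00106497]), 'grip_width': 91.7762619589319}
[[ 5.19030618e-02  9.98651890e-01 -6.88423936e-04  7.68841124e+01]
 [ 7.82786500e-01 -4.11119030e-02 -6.20930839e-01 -3.87441211e+02]
 [-6.20122059e-01  3.16893227e-02 -7.83865051e-01  1.91307523e+03]
 [ 0.00000000e+00  0.00000000e+00  0.00000000e+00  1.00000000e+00]] [[ 6.12930685e-02 -9.98100947e-01 -6.13673016e-03 -1.27816431e+02]
 [-9.73430604e-01 -5.84167803e-02 -2.21405371e-01  6.09579853e+02]
 [ 2.20626423e-01  1.95442955e-02 -9.75162552e-01  1.00114703e+03]
 [ 0.00000000e+00  0.00000000e+00  0.00000000e+00  1.00000000e+00]] [[ 9.15816088e-04 -2.48379403e-01  9.68662394e-01 -1.57626377e+02]
 [-4.91052750e-04 -9.68662795e-01 -2.48379042e-01  6.57730568e+01]
 [ 9.99999460e-01 -2.48194810e-04 -1.00908436e-03  1.35202394e+00]
 [ 0.00000000e+00  0.00000000e+00  0.00000000e+00  1.00000000e+00]]
```

View pics/scene0.png

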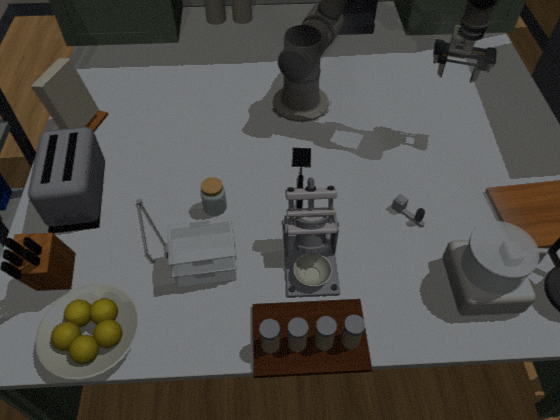

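View pics/top0.png

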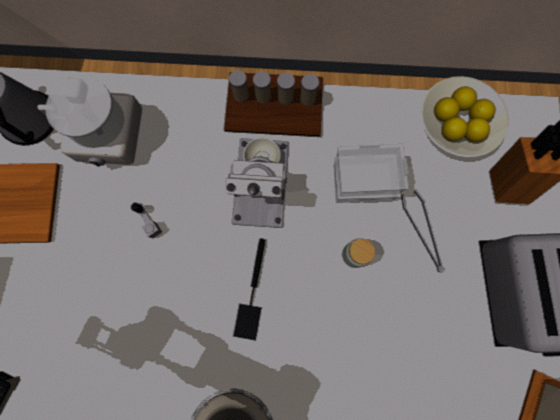

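View pics/wrist0.png

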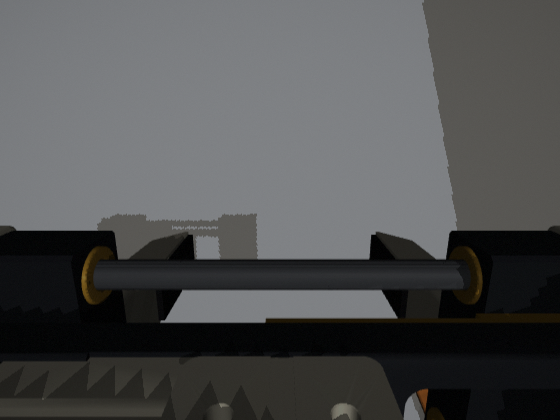

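```bash
python3 - <<'E'
import cv2
a=cv2.imread('pics/top0.png'); 
c1=cv2.resize(a[125:235,215:305],None,fx=5,fy=5,interpolation=3)
c2=cv2.resize(a[190:245,115:175],None,fx=5,fy=5,interpolation=3)
import numpy as np
o=np.zeros((600,800,3),np.uint8); o[:550,:450]=c1; o[:275,460:760]=c2
b=cv2.imread('pics/scene0.png')
o[285:585,460:790]=cv2.resize(b[170:270,275:385],None,fx=3,fy=3,interpolation=3)
cv2.imwrite('pics/z0.png',o)
o=np.zeros((600,800,3),np.uint8)
o[:600,:420]=cv2.resize(b[170:270,275:345],None,fx=6,fy=6,interpolation=3)
o[:300,430:790]=cv2.resize(b[180:230,380:440],None,fx=6,fy=6,interpolation=3)
cv2.imwrite('pics/z1.png',o)
E
```

```text
(no output)
```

View pics/z0.png

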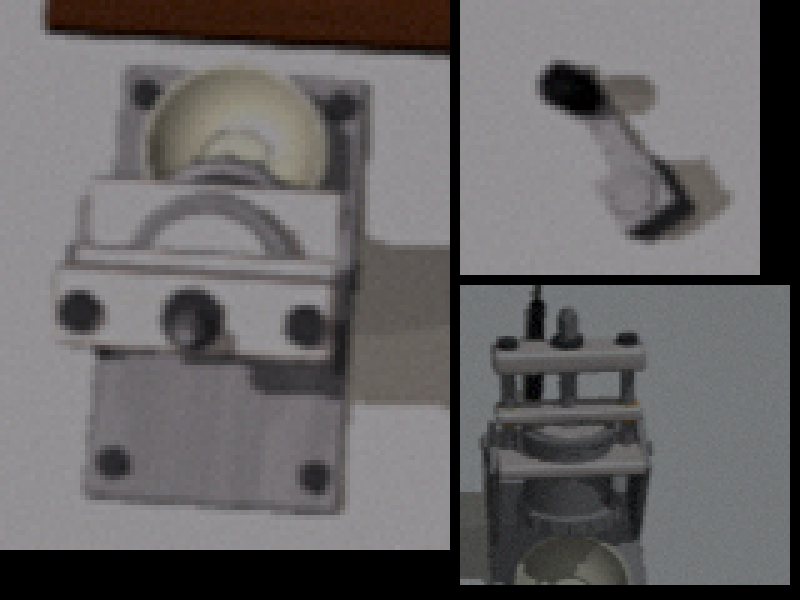

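View pics/z1.png

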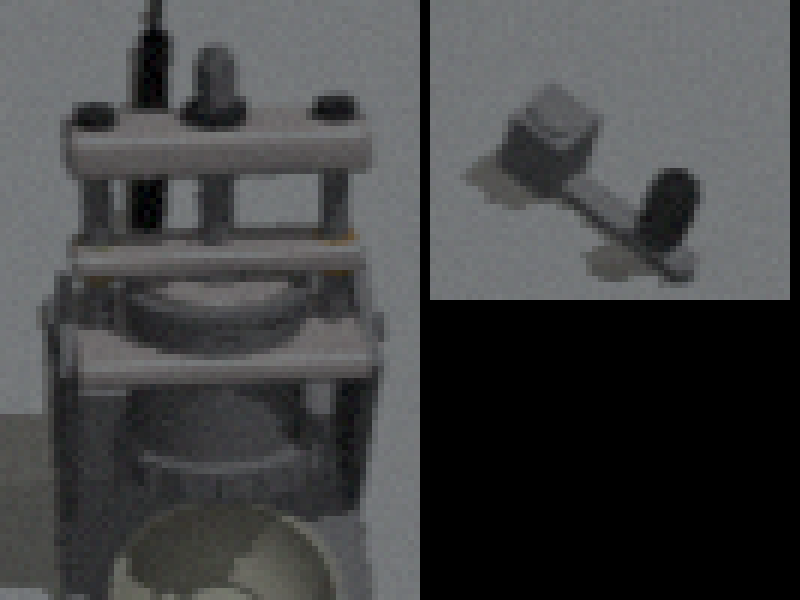

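```bash
python3 - <<'E'
from h import *
t,s='top0','scene0'
T=lambda x,y:(215+x/5,125+y/5)
for z in(0,10):
  P=[atz(t,T(*q),z) for q in((85,498),(340,512),(370,85),(128,68))]
  for p in P: print(p.round(1))
  print([round(np.linalg.norm(P[i]-P[i-1]),1) for i in range(4)], [round(np.degrees(np.arctan2(*(P[b]-P[a])[1::-1])),2) for a,b in((0,3),(1,2),(1,0),(2,3))])
  print('mid',np.mean(P,0))
S=lambda x,y:(275+x/6,170+y/6)
print('shoulder',tri((t,T(192,318)),(s,S(213,106))))
print('boltL',tri((t,T(80,312)),(s,S(335,106))))
print('boltR',tri((t,T(306,325)),(s,S(96,115))))
print('tip',tri((t,T(183,340)),(s,S(215,50))))
C=lambda x,y:(115+(x-460)/5,190+y/5); D=lambda x,y:(380+(x-430)/6,180+y/6)
print('knobtop',tri((t,C(560,78)),(s,D(680,172))))
print('hubtop',tri((t,C(630,198)),(s,D(552,112))), atz(t,C(630,196),44))
print('knob',atz(t,C(560,78),60),atz(s,D(680,174),60), atz(s,D(552,112),44))
E
```

```text
[559.6  47.8   0. ]
[ 560.4 -102.9    0. ]
[ 828.4 -105.5    0. ]
[830.8  45.2   0. ]
[np.float64(271.2), np.float64(150.6), np.float64(268.0), np.float64(150.7)] [np.float64(-0.55), np.float64(-0.56), np.float64(90.28), np.float64(89.09)]
mid [694.81001487 -28.86458694   0.        ]
[558.   46.3  10. ]
[ 558.8 -102.9   10. ]
[ 824.4 -105.6   10. ]
[826.7  43.7  10. ]
[np.float64(268.7), np.float64(149.3), np.float64(265.6), np.float64(149.3)] [np.float64(-0.55), np.float64(-0.56), np.float64(90.28), np.float64(89.09)]
mid [691.97811384 -29.60901774  10.        ]
shoulder (array([615.3064994 , -27.4329829 , 218.77126805]), [array([-0.01783328, -0.00190905]), array([-0.01577341,  0.00135824])])
boltL (array([615.87133721,  28.03425653, 215.85781202]), [array([-0.2722754 , -0.03125109]), array([-0.23973795,  0.03080412])])
boltR (array([615.79008206, -81.77077204, 216.30851482]), [array([-0.36735955, -0.03724011]), array([-0.32648983,  0.01329089])])
tip (array([599.04609272, -25.95793695, 238.89026956]), [array([3.12712632e-04, 3.32945618e-05]), array([ 2.70634019e-04, -2.43451597e-05])])
knobtop (array([587.06480247, 318.97340677,  63.54525396]), [array([-0.91155844, -0.10712644]), array([-0.79409079,  0.22074107])])
hubtop (array([524.71262745, 274.74965055,  39.23779779]), [array([0.55776836, 0.0510771 ]), array([ 0.4753853 , -0.12480706])]) [525.25540333 274.78687942  44.        ]
knob [587.61171174 317.80856566  60.        ] [584.95595326 322.69267079  60.        ] [528.88430471 271.48623378  44.        ]
```

```bash
python3 - <<'E'
from h import *
o=monitor.get_obs(); M=R.from_euler('xyz',o['tcp_rot']).as_matrix(); print(M.round(3)); print(np.degrees(np.arctan2(M[1,2],M[0,2])), np.degrees(np.arctan2(M[1,1],M[0,1])))
print(np.degrees(o['joint_positions']))
# displacement needed to (600,-27,330)
print(M.T@(np.array([600,-27,330])-o['tool_pos']))
E
```

```text
[[-0.001 -0.945  0.326]
 [-0.001  0.326  0.945]
 [-1.     0.    -0.001]]
70.9884679687381 160.98845629791387
[ 6.26232360e+01  1.96260400e+01  8.73647667e+01  5.48944285e-04
  7.30756305e+01 -8.36538626e+00]
[-103.48076279 -576.11941478 -354.87978665]
```

send_rows --commands '[[[-0.01, 0, 0, -6.5, 0.0918], [-0.01, 0, 0, -6.5, 0.0918], [-0.01, 0, 0, -6, 0.0918], [-0.01, -0.024, -0.03, 0, 0.0918], [-0.01, -0.024, -0.03, 0, 0.0918], [-0.01, -0.024, -0.03, 0, 0.0918], [-0.01, -0.024, -0.03, 0, 0.0918], [-0.01, -0.024, -0.03, 0, 0.0918], [-0.01, -0.024, -0.03, 0, 0.0918], [-0.01, -0.024, -0.03, 0, 0.0918]]]'

```text
time: 0.98
tool_pos: [342.6, 284.6, 324.9]
tcp_rot: [2.376, 1.558, -2.305]
contact_force: [0.6, 0.8, 0.2]
grip_width: 92.1
```

send_rows --commands '[[[0, -0.025, -0.031, 0, 0.0918], [0, -0.025, -0.031, 0, 0.0918], [0, -0.025, -0.031, 0, 0.0918], [0, -0.025, -0.031, 0, 0.0918], [0, -0.025, -0.031, 0, 0.0918], [0, -0.025, -0.031, 0, 0.0918], [0, -0.025, -0.031, 0, 0.0918], [0, -0.025, -0.031, 0, 0.0918], [0, -0.025, -0.031, 0, 0.0918], [0, -0.025, -0.031, 0, 0.0918]]]'

```text
time: 1.82
tool_pos: [610.5, -34.7, 327.6]
tcp_rot: [2.358, 1.563, -2.324]
contact_force: [1.1, 0.9, 1.2]
grip_width: 91.8
```

send_rows --commands '[[[0, 0, 0, 0, 0.0918], [0, 0, 0, 0, 0.0918]]]'

```text
time: 1.98
tool_pos: [613.9, -42.3, 323.3]
tcp_rot: [2.169, 1.559, -2.521]
contact_force: [-0.5, 0.9, 0.5]
grip_width: 92.0
```

```bash
cat >> h.py <<'E'
def st():
    o=monitor.get_obs(); M=R.from_euler('xyz',o['tcp_rot']).as_matrix()
    print('t',round(o['time'],2),'pos',o['tool_pos'].round(1),'zyaw',np.degrees(np.arctan2(M[1,2],M[0,2])).round(2),'xaxis',M[:,0].round(3),'F',o['contact_force'].round(1),'M',o['moment'].round(2),'g',round(o['grip_width'],1),'j6',o['joint_positions'][5].round(2))
    return o,M
E
python3 - <<'E'
from h import *
o,M=st(); snap('wrist','w1')
print(M.T@(np.array([600,-27,330])-o['tool_pos']))
E
```

```text
t 1.98 pos [613.9 -42.3 323.3] zyaw 91.29 xaxis [-0.01  -0.007 -1.   ] F [-0.5  0.9  0.5] M [ 0.08  0.02 -0.01] g 92.0 j6 -1.78
[-6.64416112 13.59879826 15.53120558]
```

View pics/w1.png

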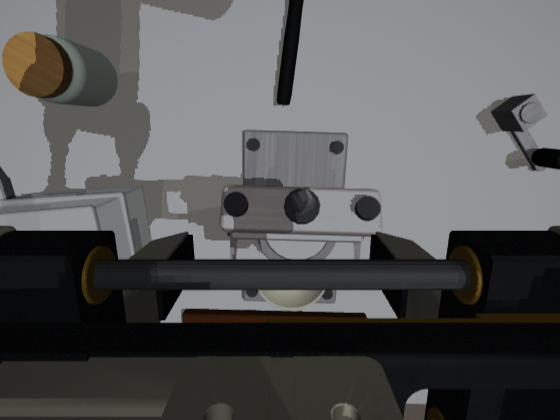

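```bash
python3 - <<'E'
import cv2
a=cv2.imread('pics/w1.png')
c=cv2.resize(a[180:240,270:340],None,fx=10,fy=10,interpolation=2)
c=cv2.convertScaleAbs(c,alpha=2.0,beta=0)
cv2.imwrite('pics/z2.png',c)
E
```

```text
(no output)
```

View pics/z2.png

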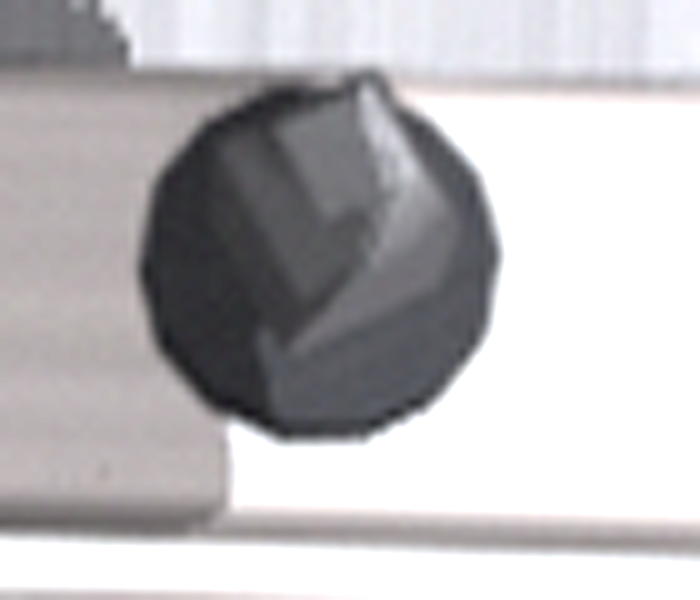

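```bash
cat >> h.py <<'E'
PY=np.radians(-0.5)
def Sframe(yaw=PY):
    return R.from_euler('z',yaw).as_matrix()@R.from_euler('y',-30,degrees=True).as_matrix()
def square(S,th):
    F=Sframe(); # theta clockwise from above => about -z
    Q=R.from_euler('z',-th).as_matrix()
    def ring(h,z): return [F@(Q@np.array([a*h,b*h,z]))+S for a,b in((1,1),(1,-1),(-1,-1),(-1,1))]
    return ring(7,0),ring(7,19),ring(4,27)
def drawsq(f,S,th,box,k,out):
    d=np.load(f'pics/{f}.npz')['color']; x0,y0,x1,y1=box
    c=cv2.convertScaleAbs(cv2.resize(d[y0:y1,x0:x1],None,fx=k,fy=k,interpolation=2),alpha=2)
    def pl(P,col):
        q=((proj(f,np.array(P))-[x0,y0]+0.5)*k).round().astype(np.int32); cv2.polylines(c,[q],True,col,1)
    F=Sframe(); ang=np.linspace(0,2*np.pi,40,endpoint=False)
    pl([F@np.array([15*np.cos(a),15*np.sin(a),0])+S for a in ang],(0,255,0))
    if th is not None:
        r=square(S,th); pl(r[0],(255,0,0)); pl(r[1],(0,255,255)); pl(r[2],(0,0,255))
        for i in range(4): pl([r[1][i],r[2][i]],(255,0,255)); pl([r[0][i],r[1][i]],(255,255,0))
    cv2.imwrite(f'pics/{out}.png',c); return c
E
python3 - <<'E'
from h import *
print(proj('w1',[[615.3,-27.4,218.8]]))
print(tri(('top0',(253.4,188.6)),('scene0',(310.5,187.7)),('w1',(301.5,205.5))))
for dz in (215,220): print(atz('w1',(301.5,205.3),dz))
for z in (5,):
  print([atz('w1',q,10).round(1) for q in ((243.5,131.5),(347.5,133.5))])
S=np.array([615.3,-27.4,218.8])
S=np.array([614,-28.5,218])
im=[drawsq('w1',S,np.radians(t),(275,180,335,230),6,'x') for t in(20,27,63,70)]
cv2.imwrite('pics/z3.png',np.vstack([np.hstack(im[:2]),np.hstack(im[2:])]))
E
```

```text
[[299.23691536 204.21463138]]
(array([615.72245126, -26.80995932, 219.08482277]), [array([-0.27106116, -0.21640841]), array([0.22995689, 0.00122866]), array([-1.55653031, -0.69382932])])
[617.14346839 -25.24864046 215.        ]
[615.88493588 -25.55601556 220.        ]
[array([562.8, -98.8,  10. ]), array([562.3,  48.7,  10. ])]
```

View pics/z3.png

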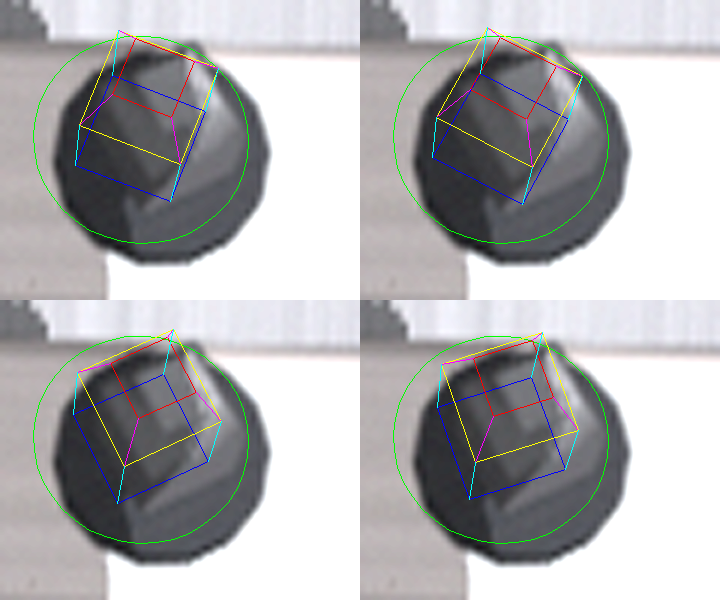

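send_rows --commands '[[[0, 0.003, 0.009, 0, 0.04], [0, 0.002, 0.008, 0, 0.04], [0, 0, 0, -7, 0.04], [0, 0, 0, -7, 0.04], [0, 0, 0, -7, 0.04], [0, 0, 0, -7, 0.04], [0.02, 0, 0, 0, 0.04], [0.02, 0, 0, 0, 0.04], [0, 0, 0, 0, 0.04], [0, 0, 0, 0, 0.04]]]'

```text
time: 2.87
tool_pos: [599.6, -4.5, 289.5]
tcp_rot: [2.12, 1.565, -2.048]
contact_force: [1.2, 0.0, 0.4]
grip_width: 40.1
```

```bash
cat >> h.py <<'E'
def need(p):
    o,M=st(); print('tool shift mm',(M.T@(np.array(p)-o['tool_pos'])).round(1))
E
python3 - <<'E'
from h import *
need([609.5,-26.2,226])
snap('wrist','w2')
E
```

```text
t 2.87 pos [599.6  -4.5 289.5] zyaw 121.16 xaxis [-0.003 -0.005 -1.   ] F [1.2 0.  0.4] M [0.05 0.12 0.05] g 40.1 j6 -2.25
tool shift mm [ 63.6   2.4 -23.5]
```

View pics/w2.png

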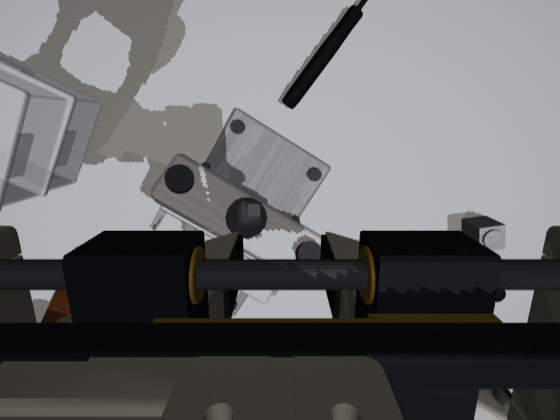

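send_rows --commands '[[[0, 0.001, -0.01, 0, 0.04], [0, 0.001, -0.006, 0, 0.04], [0, 0, 0, 0, 0.04], [0, 0, 0, 0, 0.04], [0, 0, 0, 0, 0.04]]]'

```text
time: 3.33
tool_pos: [607.8, -19.8, 294.3]
tcp_rot: [-3.091, 1.564, -0.976]
contact_force: [-0.5, -0.1, -0.3]
grip_width: 39.9
```

```bash
python3 - <<'E'
from h import *
need([609.5,-26.2,226])
snap('wrist','w3')
S=np.array([616,-26.2,218.5]); 
im=[]
for f,b in(('w2',(225,190,275,240)),('w3',(240,190,310,240))):
  for t in(58,63):
    b2=proj(f,S)[0].astype(int); im.append(drawsq(f,S,np.radians(t),(b2[0]-30,b2[1]-25,b2[0]+30,b2[1]+25),6,'x'))
cv2.imwrite('pics/z4.png',np.vstack([np.hstack(im[:2]),np.hstack(im[2:])]))
E
```

```text
t 3.33 pos [607.8 -19.8 294.3] zyaw 121.21 xaxis [ 0.004 -0.006 -1.   ] F [-0.5 -0.1 -0.3] M [ 0.08  0.03 -0.03] g 39.9 j6 -2.27
tool shift mm [68.3  1.9 -5.9]
```

View pics/z4.png

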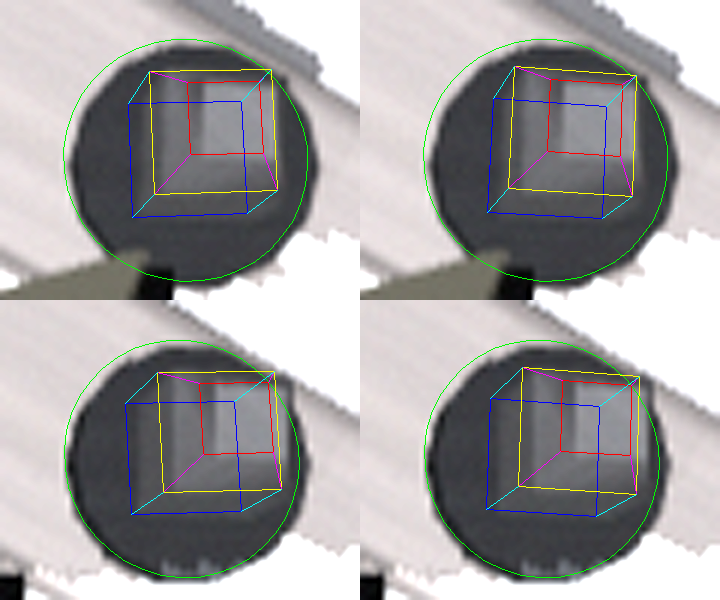

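send_rows --commands '[[[0.02, 0, -0.003, 0, 0.04], [0.015, 0.001, -0.002, 0, 0.04], [0.01, 0, 0, 0, 0.04], [0.005, 0, 0, 0, 0.04], [0, 0, 0, 0, 0.04], [0, 0, 0, 0, 0.04]]]'

```text
time: 3.88
tool_pos: [610.4, -25.5, 243.9]
tcp_rot: [-2.838, 1.562, -0.724]
contact_force: [0.2, 0.1, 0.3]
grip_width: 39.9
```

```bash
python3 - <<'E'
from h import *
need([609.5,-25.2,226])
E
```

```text
t 3.88 pos [610.4 -25.5 243.9] zyaw 121.14 xaxis [ 0.007 -0.006 -1.   ] F [0.2 0.1 0.3] M [0.02 0.06 0.04] g 39.9 j6 -2.28
tool shift mm [17.9  0.7  0.9]
```

send_rows --commands '[[[0.008, 0, 0, 0, 0.04], [0.005, 0, 0, 0, 0.04], [0.003, 0, 0, 0, 0.04], [0, 0, 0, 0, 0.04], [0, 0, 0, 0, 0.0], [0, 0, 0, 0, 0.0], [0, 0, 0, 0, 0.0], [0, 0, 0, 0, 0.0], [0, 0, 0, 0, 0.0]]]'

```text
time: 4.63
tool_pos: [610.7, -23.9, 228.9]
tcp_rot: [-2.522, 1.561, -0.407]
contact_force: [-2.0, 1.3, -1.2]
grip_width: 15.3
```

```bash
python3 - <<'E'
from h import *
need([609.5,-25.2,226])
E
```

```text
t 4.63 pos [610.7 -23.9 228.9] zyaw 121.17 xaxis [ 0.009 -0.004 -1.   ] F [-2.   1.3 -1.2] M [ 0.18  0.07 -0.25] g 15.3 j6 -2.28
tool shift mm [ 2.9  1.7 -0.5]
```

send_rows --commands '[[[0, 0, 0, 4, 0], [0, 0, 0, 4, 0], [0, 0, 0, 4, 0], [0, 0, 0, 4, 0], [0, 0, 0, 4, 0], [0, 0, 0, 4, 0], [0, 0, 0, 4, 0], [0, 0, 0, 0, 0], [0, 0, 0, 0, 0]]]'

```text
time: 5.38
tool_pos: [609.4, -25.6, 229.6]
tcp_rot: [-2.505, 1.56, -0.897]
contact_force: [-0.4, 0.1, -0.8]
grip_width: 14.4
```

```bash
python3 - <<'E'
from h import *
need([609.5,-25.2,226])
snap('wrist','w4')
E
```

```text
t 5.38 pos [609.4 -25.6 229.6] zyaw 92.17 xaxis [ 0.007 -0.008 -1.   ] F [-0.4  0.1 -0.8] M [ 0.21 -0.05  0.36] g 14.4 j6 -1.77
tool shift mm [ 3.6 -0.1  0.5]
```

send_rows --commands '[[[0, 0, 0, 2.5, 0], [0, 0, 0, 0, 0], [0, 0, 0, 0, 0.05], [0, 0, 0, 0, 0.05], [0, 0, 0, 0, 0.05], [-0.015, 0, 0, 0, 0.05], [-0.02, 0, 0, 0, 0.05], [-0.02, 0, 0, 0, 0.05], [0, 0, 0, 0, 0.05], [0, 0, 0, 0, 0.05]]]'

```text
time: 6.27
tool_pos: [609.0, -25.5, 286.1]
tcp_rot: [-2.568, 1.56, -0.992]
contact_force: [-0.2, -0.0, -0.7]
grip_width: 49.5
```

```bash
python3 - <<'E'
from h import *
st()
snap('wrist','w5')
S=np.array([616,-25,218.5]); 
im=[]
f='w5'
for t in(87,90,93,60):
    b2=proj(f,S)[0].astype(int); im.append(drawsq(f,S,np.radians(t),(b2[0]-30,b2[1]-25,b2[0]+30,b2[1]+25),6,'x'))
cv2.imwrite('pics/z5.png',np.vstack([np.hstack(im[:2]),np.hstack(im[2:])]))
E
```

```text
t 6.27 pos [609.  -25.5 286.1] zyaw 90.29 xaxis [ 0.006 -0.009 -1.   ] F [-0.2 -0.  -0.7] M [0.01 0.02 0.02] g 49.5 j6 -1.74
```

View pics/z5.png

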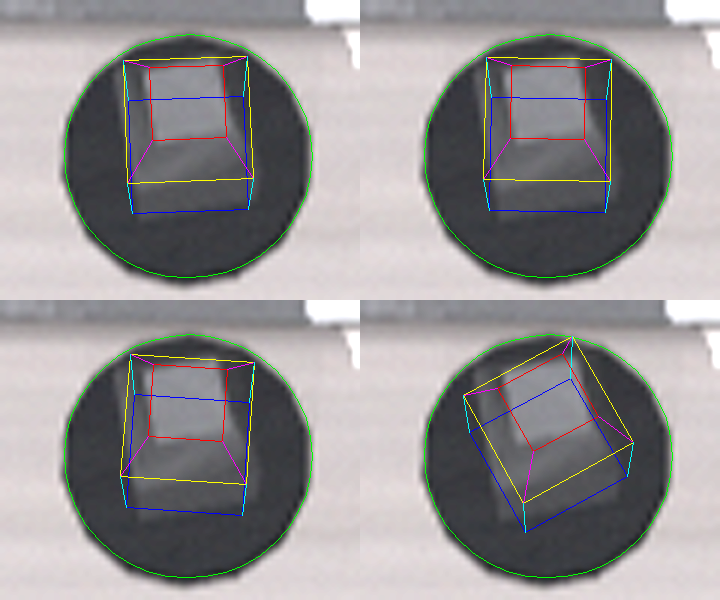

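send_rows --commands '[[[0.02, 0, 0, 0, 0.04], [0.018, 0, 0, 0, 0.04], [0.01, 0, 0, 0, 0.04], [0.005, 0, 0, 0, 0.04], [0.002, 0, 0, 0, 0.0], [0, 0, 0, 0, 0], [0, 0, 0, 0, 0], [0, 0, 0, 3, 0], [0, 0, 0, 3, 0], [0, 0, 0, 0, 0]]]'

```text
time: 7.15
tool_pos: [608.2, -25.8, 225.6]
tcp_rot: [-2.766, 1.562, -1.296]
contact_force: [0.4, -0.5, -3.1]
grip_width: 15.2
```

```bash
python3 - <<'E'
from h import *
st()
E
```

```text
t 7.15 pos [608.2 -25.8 225.6] zyaw 84.21 xaxis [ 0.002 -0.008 -1.   ] F [ 0.4 -0.5 -3.1] M [ 0.19 -0.11  0.41] g 15.2 j6 -1.63
```

send_rows --commands '[[[0, 0, 0, 0, 0.05], [0, 0, 0, 0, 0.05], [0, 0, 0, -2, 0.05], [-0.015, 0, 0, -2, 0.05], [-0.02, 0, 0, -2, 0.05], [-0.02, 0, 0, 0, 0.0918], [0, 0, 0, 0, 0.0918], [0, 0, 0, 0, 0.0918]]]'

```text
time: 7.82
tool_pos: [609.0, -25.4, 285.7]
tcp_rot: [-2.45, 1.559, -0.862]
contact_force: [-0.7, 0.3, -0.7]
grip_width: 64.0
```

```bash
python3 - <<'E'
from h import *
o,M=st()
snap('wrist','w6')
S=np.array([616,-25,218.5]); 
im=[]
f='w6'
for t in(84,87,90,93):
    b2=proj(f,S)[0].astype(int); im.append(drawsq(f,S,np.radians(t),(b2[0]-30,b2[1]-25,b2[0]+30,b2[1]+25),6,'x'))
cv2.imwrite('pics/z6.png',np.vstack([np.hstack(im[:2]),np.hstack(im[2:])]))
E
```

```text
t 7.82 pos [609.  -25.4 285.7] zyaw 91.0 xaxis [ 0.007 -0.009 -1.   ] F [-0.7  0.3 -0.7] M [0.   0.09 0.01] g 64.0 j6 -1.75
```

View pics/z6.png

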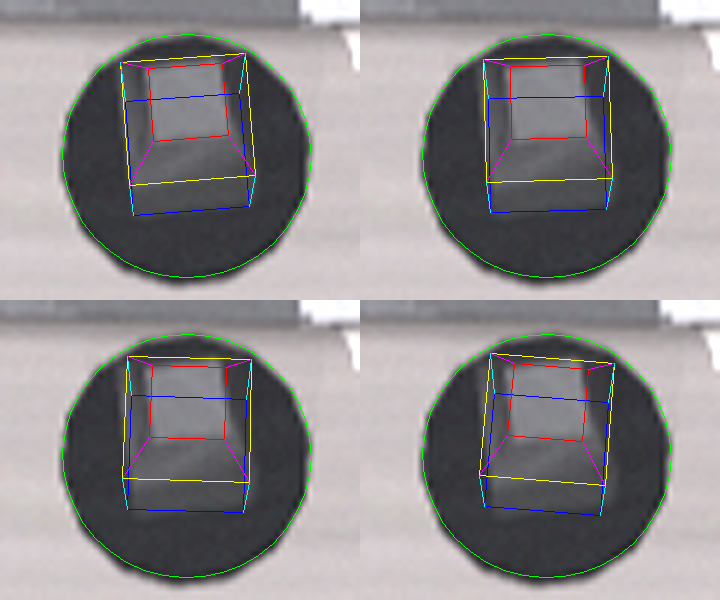

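View pics/w6.png

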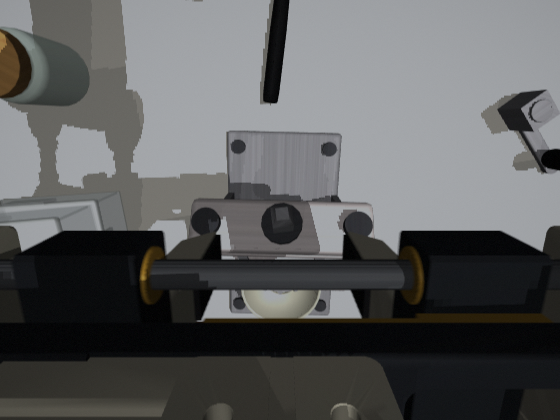

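send_rows --commands '[[[0, 0.008, 0.029, 0, 0.0918], [0, 0.008, 0.029, 0, 0.0918], [0, 0.008, 0.029, 0, 0.0918], [0, 0.008, 0.029, 0, 0.0918], [0, 0.008, 0.029, 0, 0.0918], [0, 0.008, 0.029, 0, 0.0918], [0, 0.008, 0.029, 0, 0.0918], [0, 0.008, 0.029, 0, 0.0918], [0, 0.008, 0.029, 0, 0.0918], [0, 0.008, 0.02, 0, 0.0918]]]'

```text
time: 8.7
tool_pos: [519.9, 260.3, 272.4]
tcp_rot: [2.886, 1.559, -1.817]
contact_force: [0.4, 0.2, 0.3]
grip_width: 91.8
```

send_rows --commands '[[[0, 0, 0, 7.1, 0.0918], [0, 0, 0, 7.1, 0.0918], [0, 0, 0, 7.1, 0.0918], [0, 0, 0, 7.1, 0.0918], [0, 0, 0, 7.1, 0.0918], [0, 0, 0, 7.1, 0.0918], [0, 0, 0, 7.1, 0.0918], [0, 0, 0, 7.1, 0.0918], [0, 0, 0, 7.1, 0.0918], [0, 0, 0, 7.1, 0.0918]]]'

```text
time: 9.53
tool_pos: [512.6, 266.6, 261.1]
tcp_rot: [-2.794, 1.547, -2.463]
contact_force: [0.3, -0.1, -0.2]
grip_width: 91.6
```

send_rows --commands '[[[0, 0, 0, 7.1, 0.0918], [0, 0, 0, 7.1, 0.0918], [0, 0, 0, 7.1, 0.0918], [0, 0, 0, 7.1, 0.0918], [0, 0, 0, 7.1, 0.0918], [0, 0, 0, 7.1, 0.0918], [0, 0, 0, 7.1, 0.0918], [0, 0, 0, 7.1, 0.0918], [0, 0, 0, 0, 0.0918], [0, 0, 0, 0, 0.0918]]]'

```text
time: 10.37
tool_pos: [508.9, 265.4, 250.4]
tcp_rot: [-1.933, 1.533, -2.603]
contact_force: [0.1, -0.1, 0.4]
grip_width: 91.9
```

```bash
python3 - <<'E'
from h import *
need([526.5,273.5,150])
snap('wrist','w7')
E
```

```text
t 10.37 pos [508.9 265.4 250.4] zyaw -38.39 xaxis [-0.032 -0.019 -0.999] F [ 0.1 -0.1  0.4] M [-0.1   0.13 -0.05] g 91.9 j6 1.02
tool shift mm [99.6 20.8 10.1]
```

View pics/w7.png

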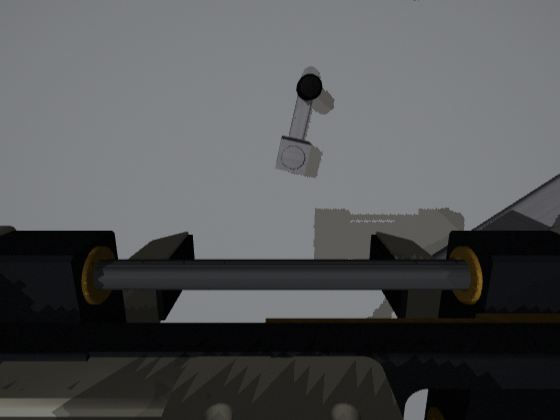

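```bash
python3 - <<'E'
from h import *
h=atz('w7',(293,156.5),44); k=atz('w7',(310,87),60); print(h,k,np.linalg.norm((k-h)[:2]),np.degrees(np.arctan2(k[1]-h[1],k[0]-h[0])))
need([h[0],h[1],150])
E
```

```text
[529.83698777 275.296279    44.        ] [587.10619547 321.79342055  60.        ] 73.76819317091629 39.07330933936849
t 10.42 pos [508.8 265.4 250.3] zyaw -38.39 xaxis [-0.033 -0.019 -0.999] F [ 0.3 -0.3 -0.4] M [-0.13  0.14 -0.05] g 92.1 j6 1.02
tool shift mm [99.4 24.3 11.7]
```

send_rows --commands '[[[0.015, 0.01, 0.005, 3, 0.0918], [0.015, 0.008, 0.004, 3, 0.0918], [0.015, 0.004, 0.002, 3, 0.0918], [0.015, 0, 0, 3, 0.0918], [0.01, 0, 0, 0, 0.0918], [0, 0, 0, 0, 0.0918], [0, 0, 0, 0, 0.0918]]]'

```text
time: 11.0
tool_pos: [530.1, 274.2, 175.9]
tcp_rot: [-1.739, 1.534, -2.605]
contact_force: [-0.2, 0.9, 0.5]
grip_width: 91.9
```

```bash
python3 - <<'E'
from h import *
need([528.5,274.8,150])
snap('wrist','w8')
E
```

```text
t 11.0 pos [530.1 274.2 175.9] zyaw -49.64 xaxis [-0.032 -0.019 -0.999] F [-0.2  0.9  0.5] M [-0.14  0.1  -0.01] g 91.9 j6 1.22
tool shift mm [25.9  0.2 -1.3]
```

View pics/w8.png

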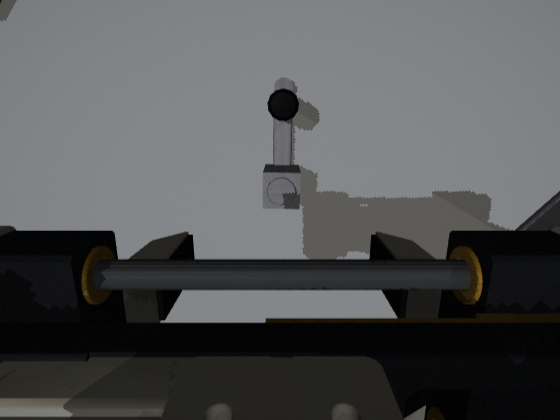

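```bash
python3 - <<'E'
from h import *
h=atz('w8',(281.8,189.5),44); k=atz('w8',(284,104),60); print(h,k,np.linalg.norm((k-h)[:2]),np.degrees(np.arctan2(k[1]-h[1],k[0]-h[0])))
need([h[0],h[1],11])
E
```

```text
[530.75523948 275.51562694  44.        ] [588.56246456 322.21029658  60.        ] 74.31061461947164 38.93007398308619
t 11.05 pos [530.  274.2 175.9] zyaw -49.65 xaxis [-0.032 -0.019 -0.999] F [-0.5  0.1 -0.1] M [-0.04  0.12  0.02] g 91.8 j6 1.22
tool shift mm [164.8   7.5   0.5]
```

send_rows --commands '[[[0.025, 0.001, 0, 1, 0.0918], [0.025, 0.001, 0, 0, 0.0918], [0.025, 0.001, 0, 0, 0.0918], [0.02, 0.001, 0, 0, 0.0918], [0.01, 0.001, 0, 0, 0.0918], [0, 0, 0, 0, 0.0918], [0, 0, 0, 0, 0.0918]]]'

```text
time: 11.63
tool_pos: [535.9, 277.6, 75.5]
tcp_rot: [-1.601, 1.549, -2.477]
contact_force: [0.2, -1.0, -0.2]
grip_width: 91.8
```

```bash
python3 - <<'E'
from h import *
need([530.3,275.3,11])
snap('wrist','w9')
E
```

```text
t 11.63 pos [535.9 277.6  75.5] zyaw -50.17 xaxis [-0.017 -0.013 -1.   ] F [ 0.2 -1.  -0.2] M [-0.06  0.11  0.03] g 91.8 j6 1.23
tool shift mm [64.6 -4.4 -1.8]
```

View pics/w9.png

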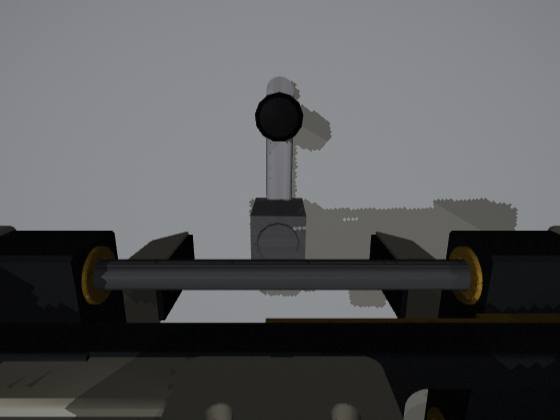

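```bash
python3 - <<'E'
from h import *
h=atz('w9',(278,242),44); k=atz('w9',(279,117),60); print(h,k,np.linalg.norm((k-h)[:2]),np.degrees(np.arctan2(k[1]-h[1],k[0]-h[0])))
need([h[0],h[1],11])
E
```

```text
[529.63871281 275.2796827   44.        ] [588.00134196 322.73329527  60.        ] 75.21995630806474 39.11394483206577
t 11.68 pos [536.1 277.6  75.7] zyaw -50.18 xaxis [-0.017 -0.013 -1.   ] F [-0.8 -0.  -0.2] M [-0.08  0.15 -0.01] g 91.8 j6 1.23
tool shift mm [64.9 -5.1 -2.3]
```

send_rows --commands '[[[0.015, -0.003, -0.001, 0.7, 0.0918], [0.015, -0.001, -0.001, 0, 0.0918], [0.015, 0, 0, 0, 0.0918], [0.01, 0, 0, 0, 0.0918], [0.005, 0, 0, 0, 0.0918], [0, 0, 0, 0, 0.0918], [0, 0, 0, 0, 0.0918]]]'

```text
time: 12.27
tool_pos: [538.0, 278.6, 24.7]
tcp_rot: [-0.437, 1.564, -1.324]
contact_force: [0.1, -0.3, -0.2]
grip_width: 91.9
```

```bash
python3 - <<'E'
from h import *
need([529.8,275.3,11])
E
```

```text
t 12.27 pos [538.  278.6  24.7] zyaw -50.81 xaxis [ 0.002 -0.007 -1.   ] F [ 0.1 -0.3 -0.2] M [-0.1   0.15  0.06] g 91.9 j6 1.25
tool shift mm [13.7 -8.4 -2.7]
```

send_rows --commands '[[[0.005, -0.004, -0.001, 0, 0.0918], [0.004, -0.003, -0.001, 0, 0.0918], [0.003, -0.002, 0, 0, 0.0918], [0, -0.001, 0, 0, 0.0918], [0, 0, 0, 0, 0.0918]]]'

```text
time: 12.68
tool_pos: [529.5, 273.8, 14.3]
tcp_rot: [0.164, 1.563, -0.723]
contact_force: [-0.3, -0.1, 0.4]
grip_width: 91.7
```

```bash
python3 - <<'E'
from h import *
need([529.8,275.3,11])
E
```

```text
t 12.68 pos [529.5 273.8  14.3] zyaw -50.8 xaxis [ 0.006 -0.005 -1.   ] F [-0.3 -0.1  0.4] M [-0.06  0.12 -0.01] g 91.7 j6 1.24
tool shift mm [ 3.3  1.2 -1. ]
```

send_rows --commands '[[[0.002, 0, 0, 0, 0.0], [0.001, 0, 0, 0, 0.0], [0, 0, 0, 0, 0.0], [0, 0, 0, 0, 0.0], [0, 0, 0, 0, 0.0], [0, 0, 0, 0, 0.0], [0, 0, 0, 0, 0.0], [0, 0, 0, 0, 0.0]]]'

```text
time: 13.35
tool_pos: [530.0, 274.0, 11.4]
tcp_rot: [0.277, 1.563, -0.61]
contact_force: [0.8, 0.0, -0.5]
grip_width: 42.7
```

send_rows --commands '[[[-0.01, 0, 0, 0, 0.0], [-0.015, 0, 0, 0, 0.0], [-0.02, 0, 0, 0, 0.0], [-0.02, 0, 0, 0, 0.0], [-0.02, 0, 0, 0, 0.0], [0, 0, 0, 0, 0.0], [0, 0, 0, 0, 0.0]]]'

```text
time: 13.93
tool_pos: [527.3, 273.6, 100.4]
tcp_rot: [-0.536, 1.564, -1.423]
contact_force: [-0.3, -0.1, -2.4]
grip_width: 33.5
```

```bash
python3 - <<'E'
from h import *
st(); snap('wrist','w10'); _,d=snap('scene','s10')
c=cv2.resize(d['color'][150:250,350:470],None,fx=5,fy=5,interpolation=2); cv2.imwrite('pics/s10z.png',c)
E
```

```text
t 13.93 pos [527.3 273.6 100.4] zyaw -50.79 xaxis [ 0.001 -0.007 -1.   ] F [-0.3 -0.1 -2.4] M [-0.16  0.18 -0.  ] g 33.5 j6 1.24
```

View pics/w10.png

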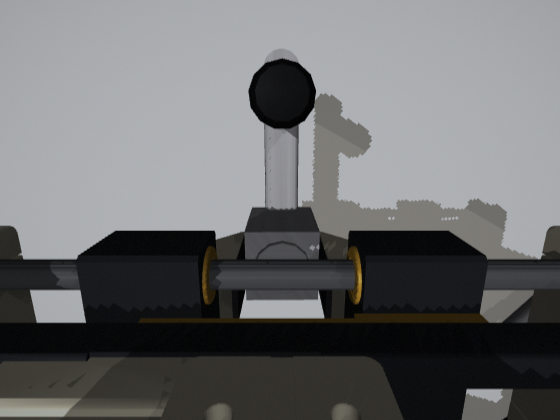

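View pics/s10z.png

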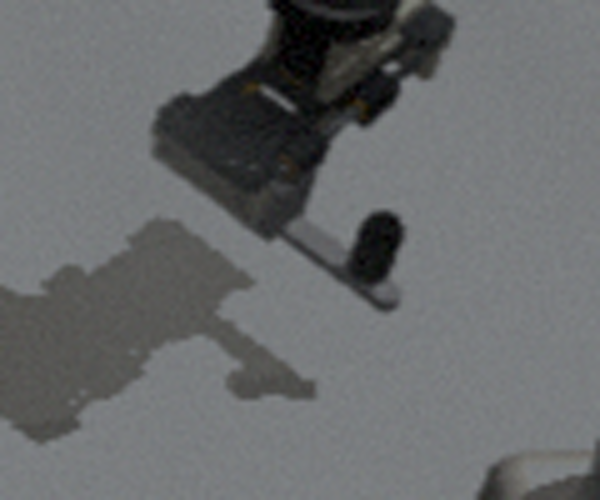

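send_rows --commands '[[[0.02, 0, 0, 0, 0.0], [0.015, 0, 0, 0, 0.0], [0.012, 0, 0, 0, 0.0], [0.005, 0, 0, 0, 0.0], [0.003, 0, 0, 0, 0.0], [0.002, 0, 0, 0, 0.0], [0, 0, 0, 0, 0.0], [0, 0, 0, 0, 0.0]]]'

```text
time: 14.7
tool_pos: [523.7, 271.7, 33.7]
tcp_rot: [-1.428, 1.556, -2.315]
contact_force: [0.6, 0.4, -2.6]
grip_width: 33.8
```

```bash
python3 - <<'E'
from h import *
st(); snap('wrist','w11')
E
```

```text
t 14.7 pos [523.7 271.7  33.7] zyaw -50.8 xaxis [-0.01  -0.011 -1.   ] F [ 0.6  0.4 -2.6] M [-0.13  0.19 -0.01] g 33.8 j6 1.24
```

View pics/w11.png

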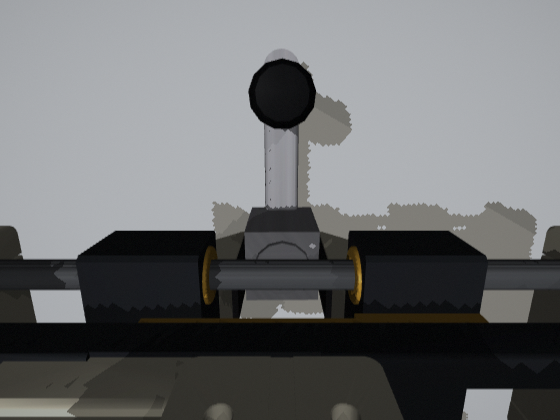

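send_rows --commands '[[[0.003, 0, 0, 0, 0.0], [0.002, 0, 0, 0, 0.0], [0.002, 0, 0, 0, 0.0], [0, 0, 0, 0, 0.0]]]'

```text
time: 15.08
tool_pos: [524.9, 272.2, 28.1]
tcp_rot: [-1.254, 1.56, -2.141]
contact_force: [-0.2, 0.1, -1.5]
grip_width: 33.5
```

send_rows --commands '[[[0.003, 0, 0, 0, 0.0], [0.002, 0, 0, 0, 0.0], [0.002, 0, 0, 0, 0.0], [0, 0, 0, 0, 0.0]]]'

```text
time: 15.42
tool_pos: [525.3, 272.4, 25.0]
tcp_rot: [-1.071, 1.561, -1.957]
contact_force: [-0.1, 0.6, -2.0]
grip_width: 33.6
```

send_rows --commands '[[[0.003, 0, 0, 0, 0.0], [0.003, 0, 0, 0, 0.0], [0.002, 0, 0, 0, 0.0], [0, 0, 0, 0, 0.0]]]'

```text
time: 15.75
tool_pos: [525.9, 272.7, 24.7]
tcp_rot: [-0.586, 1.563, -1.472]
contact_force: [-0.6, 0.3, -1.6]
grip_width: 33.9
```

send_rows --commands '[[[0.003, 0, 0, 0, 0.0], [0.003, 0, 0, 0, 0.0], [0.002, 0, 0, 0, 0.0], [0, 0, 0, 0, 0.0]]]'

```text
time: 16.08
tool_pos: [526.4, 272.9, 24.5]
tcp_rot: [-0.055, 1.563, -0.94]
contact_force: [0.7, 0.1, -1.8]
grip_width: 33.6
```

```bash
python3 - <<'E'
from h import *
st(); snap('wrist','w12'); _,d=snap('scene','s12')
c=cv2.resize(d['color'][150:250,350:470],None,fx=5,fy=5,interpolation=2); cv2.imwrite('pics/s12z.png',c)
E
```

```text
t 16.08 pos [526.4 272.9  24.5] zyaw -50.72 xaxis [ 0.005 -0.006 -1.   ] F [ 0.7  0.1 -1.8] M [-0.1   0.18  0.02] g 33.6 j6 1.24
```

View pics/w12.png

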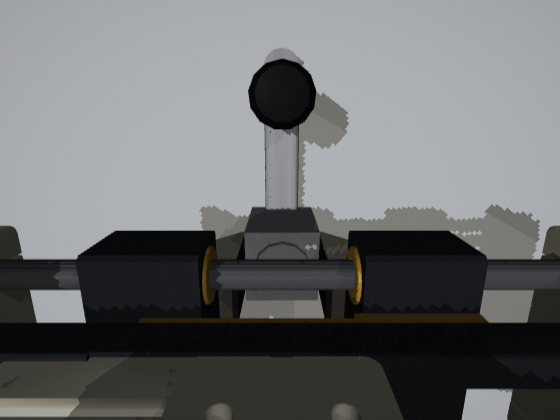

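View pics/s12z.png

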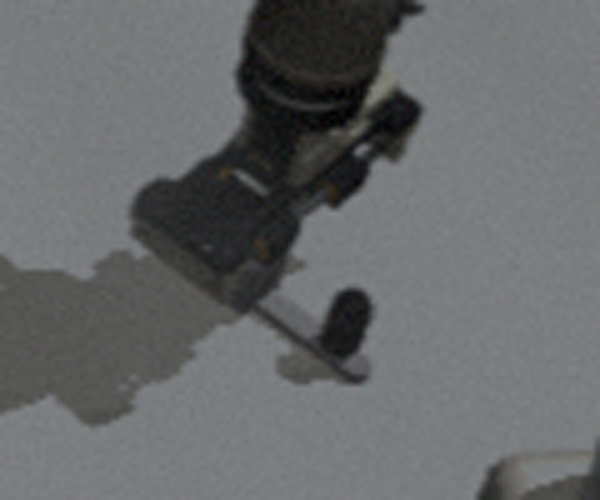

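send_rows --commands '[[[-0.01, 0, 0, 0, 0.0], [-0.02, 0, 0, 0, 0.0], [-0.03, 0, 0, -5, 0.0], [-0.03, 0, 0, -6, 0.0], [-0.03, 0, 0, -6, 0.0], [-0.03, 0, 0, -6, 0.0], [-0.03, 0, 0, -6, 0.0], [-0.03, 0, 0, -6, 0.0], [-0.02, 0, 0, -6, 0.0], [-0.01, 0, 0, -6, 0.0]]]'

```text
time: 17.02
tool_pos: [523.6, 273.5, 268.0]
tcp_rot: [-2.313, 1.554, -2.343]
contact_force: [-0.3, 1.0, -2.2]
grip_width: 33.6
```

send_rows --commands '[[[0, 0, 0, -6, 0.0], [0, 0, 0, -6, 0.0], [0, 0, 0, -6, 0.0], [0, 0, 0, -6, 0.0], [0, 0, 0, -6, 0.0], [0, 0, 0, -6, 0.0], [0, 0, 0, -6, 0.0], [0, 0, 0, -6, 0.0], [0, 0, 0, -6, 0.0], [0, 0, 0, -6, 0.0]]]'

```text
time: 17.85
tool_pos: [524.7, 273.7, 271.3]
tcp_rot: [2.981, 1.556, -2.23]
contact_force: [-0.2, -0.1, -3.0]
grip_width: 33.7
```

```bash
python3 - <<'E'
from h import *
need([570,5,270])
E
```

```text
t 17.85 pos [524.7 273.7 271.3] zyaw 61.41 xaxis [-0.009 -0.012 -1.   ] F [-0.2 -0.1 -3. ] M [-0.08 -0.03  0.04] g 33.7 j6 -0.72
tool shift mm [   4.1 -168.4 -214.2]
```

send_rows --commands '[[[0, 0, 0, -6, 0.0], [0, 0, 0, -6, 0.0], [0, 0, 0, -6, 0.0], [0, 0, 0, -4, 0.0], [0, 0, 0, 0, 0.0], [0, 0, 0, 0, 0.0]]]'

```text
time: 18.35
tool_pos: [524.3, 273.4, 269.4]
tcp_rot: [2.449, 1.552, -2.356]
contact_force: [0.3, 0.1, -2.4]
grip_width: 33.8
```

```bash
python3 - <<'E'
from h import *
need([570,5,270])
E
```

```text
t 18.35 pos [524.3 273.4 269.4] zyaw 84.71 xaxis [-0.013 -0.013 -1.   ] F [ 0.3  0.1 -2.4] M [ 0.02 -0.04 -0.  ] g 33.8 j6 -1.12
tool shift mm [   2.4  -70.3 -263. ]
```

send_rows --commands '[[[0, -0.006, -0.02, -2.5, 0.0], [0, -0.006, -0.025, -2.5, 0.0], [0, -0.005, -0.03, 0, 0.0], [0, -0.005, -0.03, 0, 0.0], [0, -0.005, -0.03, 0, 0.0], [0, -0.005, -0.03, 0, 0.0], [0, -0.005, -0.03, 0, 0.0], [0, -0.005, -0.025, 0, 0.0], [0, -0.003, -0.02, 0, 0.0], [0, 0, -0.01, 0, 0.0]]]'

```text
time: 19.18
tool_pos: [564.6, 15.0, 270.3]
tcp_rot: [2.258, 1.551, -2.474]
contact_force: [-0.7, 0.4, -2.4]
grip_width: 33.8
```

send_rows --commands '[[[0, 0, 0, 0, 0.0], [0, 0, 0, 0, 0.0]]]'

```text
time: 19.35
tool_pos: [564.5, 13.1, 270.1]
tcp_rot: [2.234, 1.551, -2.504]
contact_force: [0.8, 0.6, -2.4]
grip_width: 34.3
```

```bash
python3 - <<'E'
from h import *
need([581,5,260])
snap('wrist','w13')
E
```

```text
t 19.35 pos [564.5  13.1 270.1] zyaw 88.53 xaxis [-0.016 -0.012 -1.   ] F [ 0.8  0.6 -2.4] M [ 0.08 -0.03  0.02] g 34.3 j6 -1.65
tool shift mm [  9.9 -16.9  -7.6]
```

View pics/w13.png

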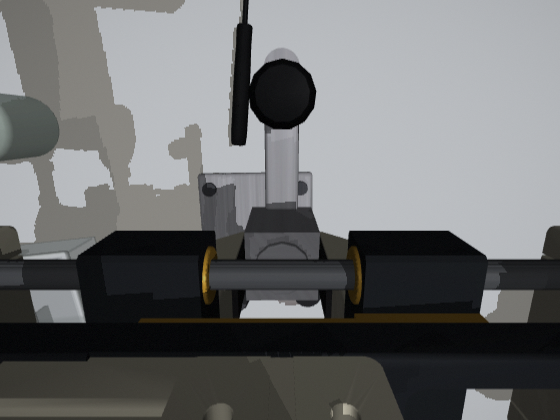

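```bash
python3 - <<'E'
from h import *
a=cv2.imread('pics/w13.png'); c=cv2.convertScaleAbs(cv2.resize(a[40:310,230:335],None,fx=2.2*2,fy=2.2,interpolation=2),alpha=1.8)
g=cv2.cvtColor(a,cv2.COLOR_BGR2GRAY)
for v in(94,100,140,160,215,225,235,240,250): print(v,g[v,240:326].tolist())
cv2.imwrite('pics/z13.png',c)
E
```

```text
94 [19, 19, 20, 17, 18, 15, 12, 11, 7, 4, 5, 2, 4, 1, 5, 13, 17, 16, 17, 17, 19, 16, 15, 18, 18, 16, 18, 20, 19, 17, 20, 18, 19, 19, 19, 22, 21, 21, 20, 21, 22, 21, 21, 21, 23, 21, 21, 20, 21, 23, 22, 23, 22, 23, 24, 23, 24, 23, 26, 24, 24, 25, 26, 26, 27, 27, 26, 25, 27, 17, 5, 7, 7, 6, 7, 27, 187, 189, 188, 188, 188, 189, 189, 190, 189, 188]
100 [21, 20, 20, 18, 13, 12, 11, 10, 27, 86, 11, 2, 3, 5, 5, 5, 15, 18, 15, 14, 16, 16, 15, 16, 17, 15, 16, 16, 17, 18, 16, 18, 17, 20, 19, 20, 19, 18, 20, 19, 18, 21, 21, 19, 18, 20, 18, 19, 20, 21, 21, 19, 20, 21, 22, 22, 22, 23, 23, 23, 23, 23, 24, 24, 24, 24, 24, 26, 21, 7, 6, 8, 10, 6, 6, 161, 188, 189, 189, 189, 189, 188, 190, 189, 189, 189]
140 [13, 16, 14, 12, 10, 8, 162, 189, 189, 189, 189, 189, 190, 190, 190, 190, 191, 190, 190, 191, 190, 189, 191, 190, 151, 79, 105, 125, 143, 145, 145, 156, 157, 158, 155, 151, 149, 149, 148, 149, 145, 145, 145, 147, 147, 148, 149, 152, 151, 154, 155, 154, 152, 149, 156, 154, 138, 130, 91, 188, 190, 190, 190, 190, 189, 191, 190, 191, 190, 190, 190, 190, 189, 189, 190, 190, 189, 190, 190, 190, 190, 190
[... 1526 characters left out ...]
 60, 61, 59]
240 [59, 54, 31, 6, 37, 75, 76, 76, 76, 76, 85, 86, 86, 85, 84, 85, 86, 86, 86, 88, 87, 88, 88, 86, 84, 85, 84, 73, 74, 74, 77, 75, 76, 77, 76, 75, 76, 75, 76, 75, 75, 74, 74, 74, 74, 73, 72, 72, 71, 82, 79, 78, 79, 80, 75, 76, 76, 78, 87, 86, 85, 85, 85, 85, 85, 86, 85, 83, 83, 83, 84, 84, 84, 82, 82, 82, 82, 84, 83, 62, 9, 34, 55, 58, 60, 59]
250 [7, 7, 6, 5, 15, 76, 77, 79, 78, 77, 87, 86, 86, 85, 86, 86, 86, 87, 85, 79, 72, 60, 52, 54, 64, 76, 84, 85, 84, 85, 85, 84, 85, 84, 85, 84, 85, 84, 84, 83, 84, 85, 84, 83, 84, 84, 83, 84, 82, 85, 84, 83, 84, 84, 83, 83, 83, 83, 76, 68, 49, 46, 53, 71, 76, 76, 76, 86, 85, 86, 85, 85, 85, 85, 85, 83, 83, 85, 82, 12, 5, 5, 8, 8, 23, 49]
```

View pics/z13.png

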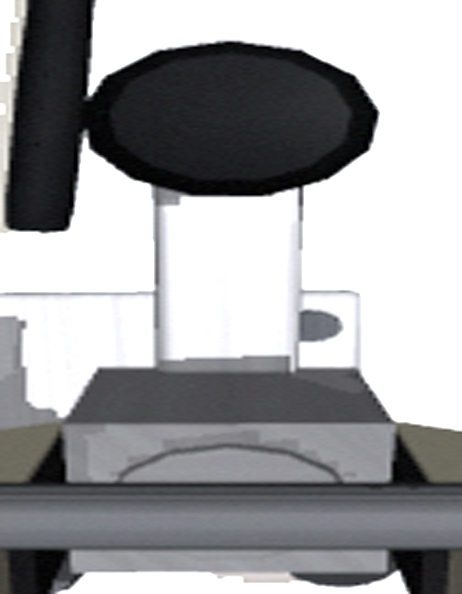

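send_rows --commands '[[[0.01, -0.01, -0.004, -0.7, 0.0], [0.008, -0.008, -0.003, -0.7, 0.0], [0.006, -0.005, -0.002, 0, 0.0], [0, -0.001, 0, 0, 0.0], [0, 0, 0, 0, 0.0], [0, 0, 0, 0, 0.0]]]'

```text
time: 19.9
tool_pos: [590.2, 8.4, 241.6]
tcp_rot: [2.087, 1.55, -2.617]
contact_force: [0.1, -0.2, -2.6]
grip_width: 34.1
```

```bash
python3 - <<'E'
from h import *
need([590,4,232])
E
```

```text
t 19.9 pos [590.2   8.4 241.6] zyaw 90.44 xaxis [-0.018 -0.011 -1.   ] F [ 0.1 -0.2 -2.6] M [ 0.07 -0.04  0.05] g 34.1 j6 -1.69
tool shift mm [ 9.7  0.1 -4.3]
```

send_rows --commands '[[[0.005, 0, -0.003, 0, 0.0], [0.004, 0, -0.001, 0, 0.0], [0.002, 0, 0, 0, 0.0], [0, 0, 0, 0, 0.0], [0, 0, 0, 0, 0.0]]]'

```text
time: 20.32
tool_pos: [590.9, 6.3, 239.2]
tcp_rot: [2.56, 1.56, -2.143]
contact_force: [-0.3, 0.7, -1.5]
grip_width: 33.6
```

send_rows --commands '[[[0.003, 0.001, 0, 0, 0.0], [0.003, 0.001, 0, 0, 0.0], [0.003, 0.002, 0, 0, 0.0]]]'

```text
time: 20.57
tool_pos: [589.1, 7.0, 234.2]
tcp_rot: [-2.681, 1.561, -1.1]
contact_force: [-1.1, 4.8, 12.4]
grip_width: 33.8
```

```bash
python3 - <<'E'
from h import *
need([579,4,218.5]); snap('wrist','w14')
E
```

```text
t 20.57 pos [589.1   7.  234.2] zyaw 90.59 xaxis [ 0.004 -0.009 -1.   ] F [-1.1  4.8 12.4] M [ 0.47 -0.04  0.06] g 33.8 j6 -1.69
tool shift mm [15.7 10.2 -2.7]
```

View pics/w14.png

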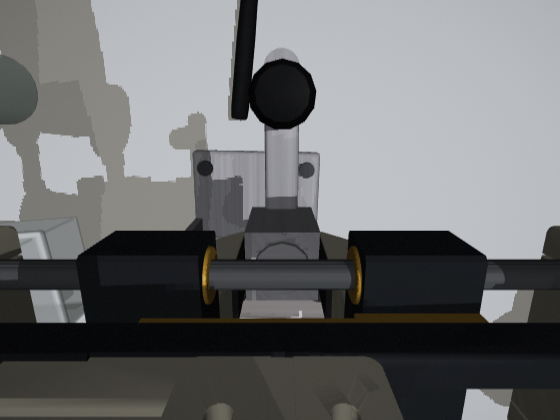

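send_rows --commands '[[[-0.003, 0.002, -0.002, 0, 0.0], [-0.001, 0.001, -0.001, 0, 0.0], [0, 0, 0, 0, 0.0], [0, 0, 0, 0, 0.0]]]'

```text
time: 20.95
tool_pos: [584.9, 3.8, 236.8]
tcp_rot: [-2.824, 1.562, -1.243]
contact_force: [-0.1, -0.2, -1.8]
grip_width: 33.3
```

```bash
python3 - <<'E'
from h import *
need([587,4,230])
E
```

```text
t 20.95 pos [584.9   3.8 236.8] zyaw 90.6 xaxis [ 0.003 -0.009 -1.   ] F [-0.1 -0.2 -1.8] M [ 0.04 -0.    0.01] g 33.3 j6 -1.7
tool shift mm [ 6.8 -2.   0.2]
```

send_rows --commands '[[[0.003, -0.002, 0, 0, 0.0], [0.003, -0.001, 0, 0, 0.0], [0.003, 0, 0, 0, 0.0], [0.003, 0, 0, 0, 0.0]]]'

```text
time: 21.28
tool_pos: [585.5, 3.2, 229.6]
tcp_rot: [3.141, 1.561, -1.563]
contact_force: [-9.8, 1.6, 23.5]
grip_width: 33.7
```

```bash
python3 - <<'E'
from h import *
need([579,4,218.5])
E
```

```text
t 21.28 pos [585.5   3.2 229.6] zyaw 90.51 xaxis [ 0.    -0.009 -1.   ] F [-9.8  1.6 23.5] M [ 0.37  1.41 -0.04] g 33.7 j6 -1.7
tool shift mm [11.1  6.5  1. ]
```

send_rows --commands '[[[0.004, 0.001, 0, 0, 0.0], [0.004, 0.001, 0, 0, 0.0], [0.004, 0.002, 0, 0, 0.0]]]'

```text
time: 21.53
tool_pos: [584.9, 3.2, 229.3]
tcp_rot: [-2.11, 1.55, -0.53]
contact_force: [-2.2, 2.1, 18.2]
grip_width: 33.8
```

```bash
python3 - <<'E'
from h import *
need([579,4,218.5]); snap('wrist','w15')
E
```

```text
t 21.53 pos [584.9   3.2 229.3] zyaw 90.51 xaxis [ 0.018 -0.011 -1.   ] F [-2.2  2.1 18.2] M [0.31 0.07 0.02] g 33.8 j6 -1.7
tool shift mm [10.7  6.1  1. ]
```

View pics/w15.png

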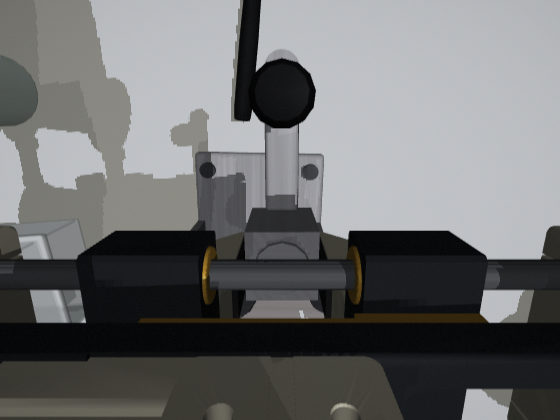

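send_rows --commands '[[[-0.012, 0, 0, 0, 0.0], [-0.015, 0, 0, 0, 0.0], [-0.015, 0, 0, 0, 0.0], [-0.004, -0.006, -0.01, 0, 0.0], [0, -0.006, -0.01, 0, 0.0], [0, -0.005, -0.006, 0, 0.0], [0, -0.002, -0.002, 0, 0.0], [0, 0, 0, 0, 0.0], [0, 0, 0, 0, 0.0]]]'

```text
time: 22.33
tool_pos: [604.5, -26.7, 273.4]
tcp_rot: [-2.211, 1.553, -0.633]
contact_force: [-0.2, -0.5, -2.6]
grip_width: 33.9
```

```bash
python3 - <<'E'
from h import *
need([605.5,-25.9,273])
E
```

```text
t 22.33 pos [604.5 -26.7 273.4] zyaw 90.43 xaxis [ 0.014 -0.01  -1.   ] F [-0.2 -0.5 -2.6] M [0.02 0.01 0.01] g 33.9 j6 -1.74
tool shift mm [ 0.4 -1.   0.8]
```

send_rows --commands '[[[0.004, -0.001, 0.001, 0, 0.0], [0.003, 0, 0, 0, 0.0], [0.003, 0, 0, 0, 0.0], [0, 0, 0, 0, 0.0]]]'

```text
time: 22.67
tool_pos: [606.2, -25.4, 267.8]
tcp_rot: [-2.113, 1.546, -0.535]
contact_force: [0.1, -0.7, -2.7]
grip_width: 34.1
```

```bash
python3 - <<'E'
from h import *
need([605.5,-25.9,263])
E
```

```text
t 22.67 pos [606.2 -25.4 267.8] zyaw 90.44 xaxis [ 0.021 -0.012 -1.   ] F [ 0.1 -0.7 -2.7] M [ 0.02 -0.04 -0.04] g 34.1 j6 -1.74
tool shift mm [ 4.8  0.8 -0.4]
```

send_rows --commands '[[[0.003, 0, 0, 0, 0.0], [0.003, 0, 0, 0, 0.0], [0.002, 0, 0, 0, 0.0], [0.001, 0, 0, 0, 0.0]]]'

```text
time: 23.0
tool_pos: [606.5, -25.0, 268.0]
tcp_rot: [-2.048, 1.534, -0.468]
contact_force: [-1.9, -1.5, 3.6]
grip_width: 33.6
```

```bash
python3 - <<'E'
from h import *
need([605.5,-25.9,263])
E
```

```text
t 23.0 pos [606.5 -25.  268. ] zyaw 90.53 xaxis [ 0.033 -0.017 -0.999] F [-1.9 -1.5  3.6] M [-0.2   0.45 -0.01] g 33.6 j6 -1.74
tool shift mm [ 5.   1.2 -0.8]
```

send_rows --commands '[[[0.001, 0.004, 0, 0, 0.0], [0.001, 0.005, 0, 0, 0.0], [0.001, 0.005, 0, 0, 0.0], [0.001, 0.005, 0, 0, 0.0]]]'

```text
time: 23.33
tool_pos: [593.0, -24.7, 265.0]
tcp_rot: [-1.911, 1.516, -0.33]
contact_force: [7.9, -0.1, 1.8]
grip_width: 33.5
```

```bash
python3 - <<'E'
from h import *
need([589,-25.9,259]); snap('wrist','w16')
E
```

```text
t 23.33 pos [593.  -24.7 265. ] zyaw 90.59 xaxis [ 0.052 -0.018 -0.998] F [ 7.9 -0.1  1.8] M [ 0.01 -1.58  0.1 ] g 33.5 j6 -1.75
tool shift mm [ 5.8  4.3 -1. ]
```

View pics/w16.png

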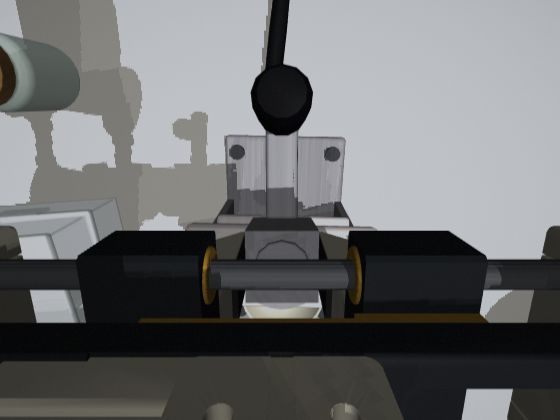

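send_rows --commands '[[[0.002, 0.004, 0, 0, 0.0], [0.002, 0.004, 0, 0, 0.0], [0.002, 0.004, 0, 0, 0.0]]]'

```text
time: 23.63
tool_pos: [587.0, -24.7, 262.3]
tcp_rot: [-1.835, 1.494, -0.253]
contact_force: [7.2, -0.1, 2.9]
grip_width: 33.7
```

```bash
python3 - <<'E'
from h import *
need([589,-25.9,259]); snap('wrist','w17'); _,d=snap('scene','s17'); 
c=cv2.convertScaleAbs(cv2.resize(d['color'][120:240,240:400],None,fx=4,fy=4,interpolation=2),alpha=1.6); cv2.imwrite('pics/s17z.png',c)
E
```

```text
t 23.63 pos [587.  -24.7 262.3] zyaw 90.61 xaxis [ 0.074 -0.019 -0.997] F [ 7.2 -0.1  2.9] M [-0.04 -1.53  0.03] g 33.7 j6 -1.75
tool shift mm [ 3.5 -1.7 -1.1]
```

View pics/w17.png

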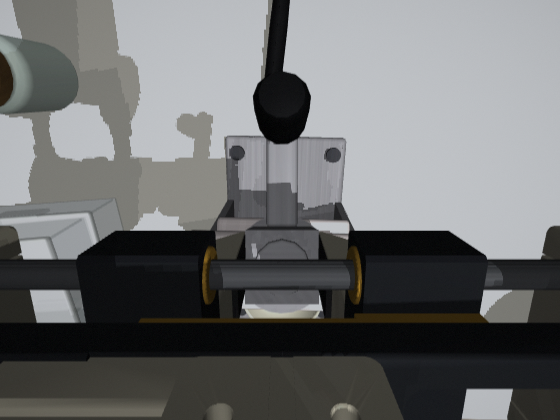

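View pics/s17z.png

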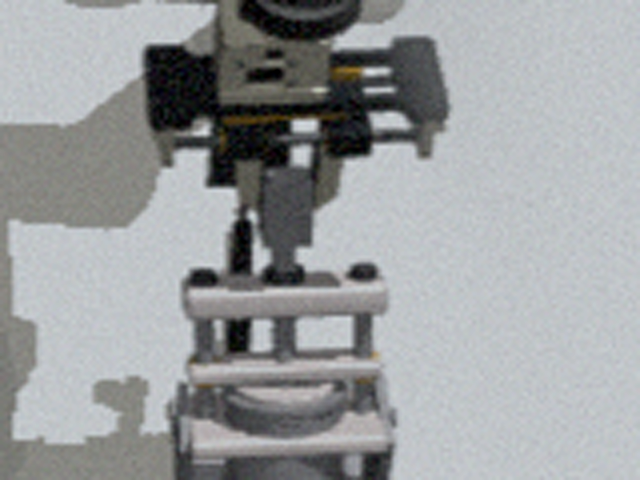

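```bash
python3 - <<'E'
from h import *
a=cv2.imread('pics/w17.png'); c=cv2.convertScaleAbs(cv2.resize(a[60:310,230:335],None,fx=5,fy=2.4,interpolation=2),alpha=2.2)
cv2.imwrite('pics/z17.png',c)
E
```

```text
(no output)
```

View pics/z17.png

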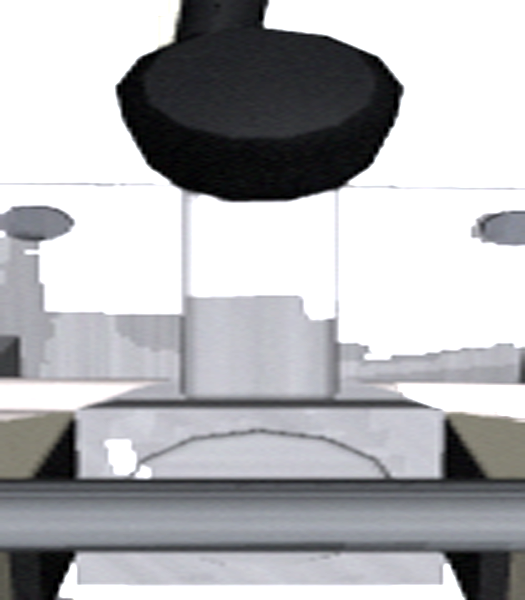

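send_rows --commands '[[[0.002, 0.004, -0.001, 0, 0.0], [0.002, 0.004, 0, 0, 0.0], [0.002, 0.004, 0, 0, 0.0]]]'

```text
time: 23.98
tool_pos: [581.9, -24.8, 259.0]
tcp_rot: [-1.775, 1.472, -0.192]
contact_force: [8.2, 0.5, 2.8]
grip_width: 34.0
```

```bash
python3 - <<'E'
from h import *
need([589,-25.9,259]); snap('wrist','w18'); a=cv2.imread('pics/w18.png'); c=cv2.convertScaleAbs(cv2.resize(a[60:310,230:335],None,fx=5,fy=2.4,interpolation=2),alpha=2.2)
cv2.imwrite('pics/z18.png',c)
E
```

```text
t 23.98 pos [581.9 -24.8 259. ] zyaw 90.65 xaxis [ 0.097 -0.019 -0.995] F [8.2 0.5 2.8] M [-0.1  -1.78  0.07] g 34.0 j6 -1.76
tool shift mm [ 0.7 -7.  -1.2]
```

View pics/z18.png

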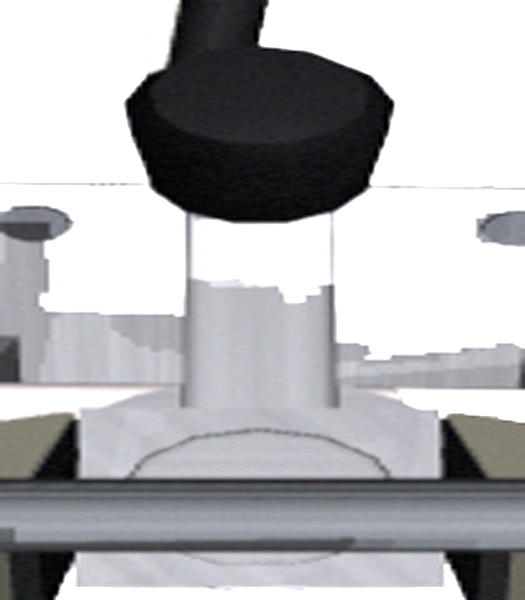

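send_rows --commands '[[[0.002, 0.004, -0.001, 0, 0.0], [0.003, 0.003, 0, 0, 0.0], [0.004, 0, 0, 0, 0.0], [0.004, -0.002, 0, 0, 0.0]]]'

```text
time: 24.37
tool_pos: [583.3, -25.3, 251.7]
tcp_rot: [-1.751, 1.448, -0.167]
contact_force: [-1.1, -3.0, -0.0]
grip_width: 34.0
```

```bash
python3 - <<'E'
from h import *
need([589,-25.9,259]); snap('wrist','w19'); a=cv2.imread('pics/w19.png'); c=cv2.convertScaleAbs(cv2.resize(a[60:310,230:335],None,fx=5,fy=2.4,interpolation=2),alpha=2.2)
cv2.imwrite('pics/z19.png',c)
E
```

```text
t 24.37 pos [583.3 -25.3 251.7] zyaw 90.71 xaxis [ 0.121 -0.02  -0.992] F [-1.1 -3.  -0. ] M [-0.48  0.04 -0.12] g 34.0 j6 -1.76
tool shift mm [-6.5 -6.5 -0.8]
```

View pics/z19.png

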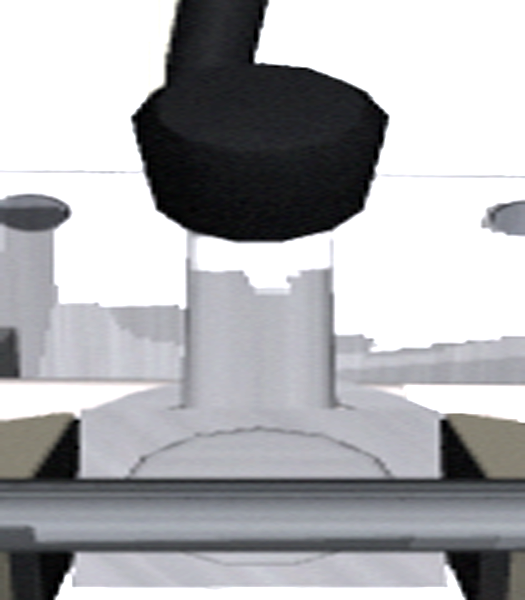

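send_rows --commands '[[[0.004, -0.002, 0, 0, 0.0], [0.004, -0.002, 0, 0, 0.0], [0.004, -0.002, 0, 0, 0.0], [0.004, -0.002, 0, 0, 0.0]]]'

```text
time: 24.75
tool_pos: [592.4, -25.9, 239.4]
tcp_rot: [-1.766, 1.446, -0.181]
contact_force: [-18.6, -1.4, 36.1]
grip_width: 34.0
```

```bash
python3 - <<'E'
from h import *
st()
E
```

```text
t 24.75 pos [592.4 -25.9 239.4] zyaw 90.74 xaxis [ 0.122 -0.022 -0.992] F [-18.6  -1.4  36.1] M [-0.2   2.55  0.  ] g 34.0 j6 -1.76
```

```bash
python3 - <<'E'
from h import *
snap('wrist','w20'); a=cv2.imread('pics/w20.png'); c=cv2.convertScaleAbs(cv2.resize(a[60:310,230:335],None,fx=3.6,fy=2.4,interpolation=2),alpha=2.2)
_,d=snap('scene','s20'); e=cv2.convertScaleAbs(cv2.resize(d['color'][150:240,270:350],None,fx=5,fy=5,interpolation=2),alpha=1.6)
o=np.zeros((600,800,3),np.uint8); o[:600,:378]=c; o[:450,390:790]=e; cv2.imwrite('pics/z20.png',o)
E
```

```text
(no output)
```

View pics/z20.png

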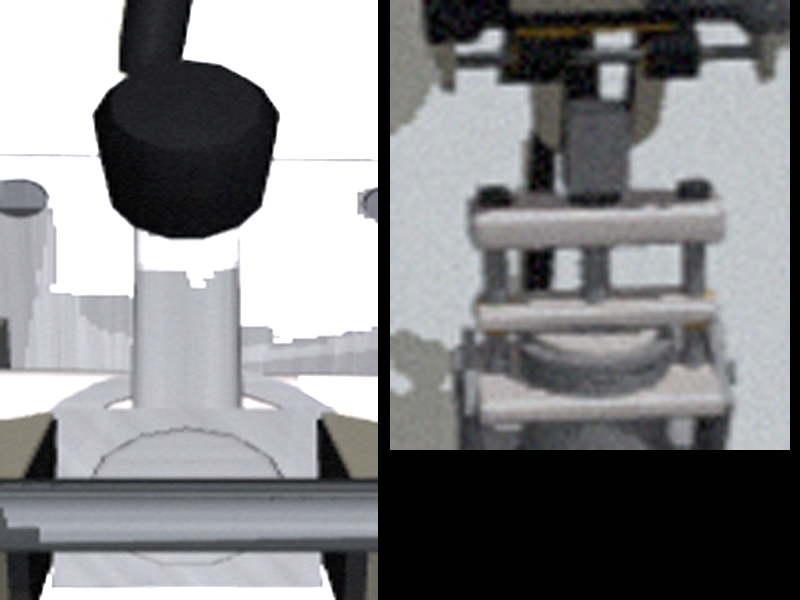

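send_rows --commands '[[[0.005, -0.002, 0, 0, 0.0], [0.005, -0.002, 0, 0, 0.0]]]'

```text
time: 25.02
tool_pos: [595.6, -25.9, 238.5]
tcp_rot: [-1.777, 1.442, -0.191]
contact_force: [-19.6, 0.0, 34.6]
grip_width: 33.7
```

```bash
python3 - <<'E'
from h import *
st()
F=Sframe()
# hub top centre estimate from corners: top/back edges handled by hand
def model(S): return [S+F@np.array(p) for p in ([-17,17,44],[-17,-17,44],[17,17,44],[17,-17,44],[-17,17,0],[-17,-17,0],[17,17,0],[17,-17,0])]
for S in ([616,-25.9,218.5],[616,-25.9,222],[613,-25.9,220]):
  print(S,'scene',proj('s20',model(np.array(S))).round(1).tolist())
E
```

```text
t 25.02 pos [595.6 -25.9 238.5] zyaw 90.79 xaxis [ 0.126 -0.024 -0.992] F [-19.6   0.   34.6] M [0.02 2.79 0.06] g 33.7 j6 -1.76
[616, -25.9, 218.5] scene [[316.7, 170.5], [304.3, 170.9], [318.0, 174.4], [305.3, 174.8], [316.6, 185.6], [304.4, 186.0], [317.9, 189.8], [305.4, 190.3]]
[616, -25.9, 222] scene [[316.7, 169.6], [304.3, 170.0], [318.1, 173.5], [305.4, 173.9], [316.7, 184.8], [304.4, 185.2], [318.0, 189.0], [305.4, 189.4]]
[613, -25.9, 220] scene [[316.6, 169.3], [304.2, 169.7], [317.9, 173.2], [305.2, 173.6], [316.5, 184.4], [304.3, 184.8], [317.8, 188.6], [305.3, 189.0]]
```

send_rows --commands '[[[0, 0, 0, 0, 0.06], [0, 0, 0, 0, 0.06], [0, 0, 0, 0, 0.06], [0, 0, 0, 0, 0.06], [-0.015, 0, 0, 0, 0.06], [-0.02, 0, 0, 0, 0.06], [-0.025, 0, 0, 0, 0.06], [-0.02, 0, 0, 0, 0.06], [0, 0, 0, 0, 0.0], [0, 0, 0, 0, 0.0]]]'

```text
time: 25.85
tool_pos: [581.8, -21.5, 310.9]
tcp_rot: [-1.754, 1.463, -0.167]
contact_force: [-0.1, -0.6, -0.4]
grip_width: 51.1
```

```bash
python3 - <<'E'
from h import *
need([590,-25.9,290]); snap('wrist','w21')
_,d=snap('scene','s21'); e=cv2.convertScaleAbs(cv2.resize(d['color'][150:240,260:360],None,fx=6,fy=6,interpolation=2),alpha=1.6)
cv2.imwrite('pics/z21.png',e)
E
```

```text
t 25.85 pos [581.8 -21.5 310.9] zyaw 90.87 xaxis [ 0.106 -0.018 -0.994] F [-0.1 -0.6 -0.4] M [0.05 0.13 0.01] g 51.1 j6 -1.76
tool shift mm [21.7 -5.9 -4.1]
```

View pics/w21.png

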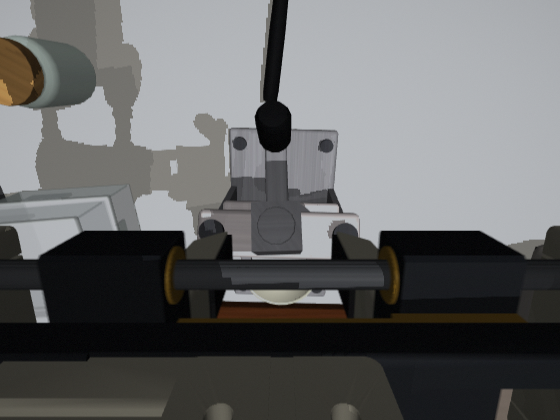

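View pics/z21.png

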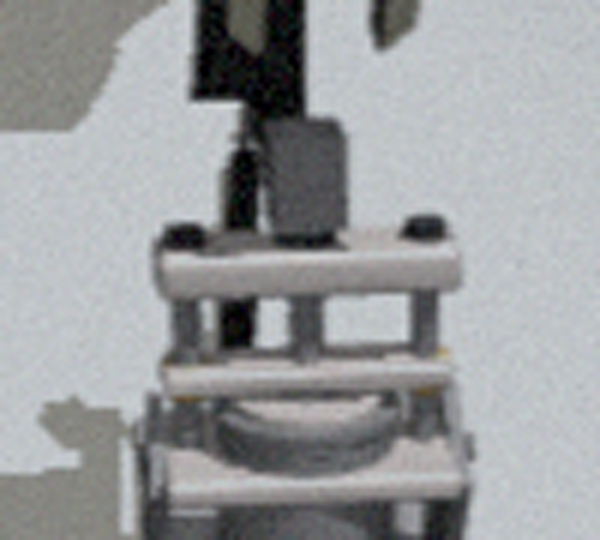

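send_rows --commands '[[[0.01, 0.001, -0.002, 0, 0.0], [0.01, 0, -0.002, 0, 0.0], [0.008, 0, -0.001, 0, 0.0], [0.004, 0, 0, 0, 0.0], [0, 0, 0, 0, 0.0], [0, 0, 0, 0, 0.0]]]'

```text
time: 26.45
tool_pos: [582.4, -27.1, 269.3]
tcp_rot: [-1.75, 1.475, -0.163]
contact_force: [-0.4, -0.0, 0.1]
grip_width: 3.5
```

```bash
python3 - <<'E'
from h import *
need([584,-25.9,276])
E
```

```text
t 26.45 pos [582.4 -27.1 269.3] zyaw 90.88 xaxis [ 0.094 -0.015 -0.995] F [-0.4 -0.   0.1] M [0.04 0.05 0.02] g 3.5 j6 -1.77
tool shift mm [-6.6 -2.2  1. ]
```

send_rows --commands '[[[0, -0.004, 0.001, 0, 0.0], [0.002, -0.003, 0, 0, 0.0], [0.004, -0.002, 0, 0, 0.0], [0.004, -0.002, 0, 0, 0.0], [0.003, -0.001, 0, 0, 0.0], [0.003, -0.001, 0, 0, 0.0]]]'

```text
time: 26.95
tool_pos: [595.1, -25.3, 266.0]
tcp_rot: [-1.767, 1.471, -0.179]
contact_force: [-14.3, -0.0, 16.4]
grip_width: 0.5
```

```bash
python3 - <<'E'
from h import *
st()
E
```

```text
t 26.95 pos [595.1 -25.3 266. ] zyaw 90.94 xaxis [ 0.098 -0.018 -0.995] F [-14.3  -0.   16.4] M [ 0.01  2.2  -0.05] g 0.5 j6 -1.76
```

send_rows --commands '[[[0.007, -0.001, 0, 0, 0.0], [0.007, -0.001, 0, 0, 0.0]]]'

```text
time: 27.12
tool_pos: [595.8, -25.5, 265.3]
tcp_rot: [-1.791, 1.464, -0.202]
contact_force: [-28.9, 1.9, 43.3]
grip_width: 0.3
```

```bash
python3 - <<'E'
from h import *
st()
E
```

```text
t 27.12 pos [595.8 -25.5 265.3] zyaw 90.99 xaxis [ 0.104 -0.021 -0.994] F [-28.9   1.9  43.3] M [0.32 3.89 0.01] g 0.3 j6 -1.76
```

send_rows --commands '[[[-0.008, 0, 0, 0, 0.05], [-0.01, 0.005, 0, 0, 0.05], [0, 0.015, 0, 0, 0.05], [0, 0.015, 0, 0, 0.05], [0, 0.015, 0, 0, 0.05], [0, 0.01, 0, 0, 0.05], [0, 0.004, 0, 0, 0.05], [0, 0, 0, 0, 0.05], [0, 0, 0, 0, 0.05]]]'

```text
time: 27.87
tool_pos: [529.0, -26.0, 283.0]
tcp_rot: [-1.789, 1.453, -0.199]
contact_force: [0.5, -0.4, 0.4]
grip_width: 49.7
```

```bash
python3 - <<'E'
from h import *
need([529,-25.9,250]); snap('wrist','w22'); snap('top','t22')
E
```

```text
t 27.87 pos [529. -26. 283.] zyaw 91.04 xaxis [ 0.115 -0.023 -0.993] F [ 0.5 -0.4  0.4] M [0.06 0.07 0.  ] g 49.7 j6 -1.78
tool shift mm [32.8  3.8  0.9]
```

View pics/w22.png

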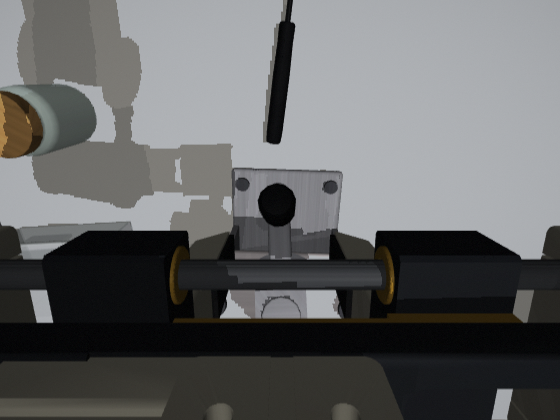

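```bash
python3 - <<'E'
from h import *
for z in(232,235,238): print(atz('w22',(277,204),z))
F=Sframe()
for S in([616,-25.9,218.5],[615,-25.9,220.5]):
  S=np.array(S); print('top pred',S+F@[-75,0,60],'grasp45',S+F@[-75,0,45], proj('w22',[S+F@[-75,0,60],S+F@[0,0,44],S+F@[-17,17,44],S+F@[-17,-17,44]]).round(1).tolist())
E
```

```text
[523.27753038 -29.53771918 232.        ]
[522.11493469 -29.43448486 235.        ]
[520.952339   -29.33125054 238.        ]
top pred [521.05171019 -25.07139883 232.96152423] grasp45 [528.55142462 -25.13684784 219.97114317] [[283.8, 201.5], [279.9, 316.3], [306.1, 291.1], [255.7, 289.1]]
top pred [520.05171019 -25.07139883 234.96152423] grasp45 [527.55142462 -25.13684784 221.97114317] [[283.8, 201.2], [279.9, 317.2], [306.3, 291.6], [255.4, 289.7]]
```

send_rows --commands '[[[0.015, 0.001, -0.002, 0, 0.05], [0.02, 0.001, -0.002, 0, 0.05], [0.018, 0.001, 0, 0, 0.05], [0.012, 0.001, 0, 0, 0.05], [0.005, 0, 0, 0, 0.05], [0, 0, 0, 0, 0.05], [0, 0, 0, 0, 0.05]]]'

```text
time: 28.55
tool_pos: [538.4, -32.3, 210.7]
tcp_rot: [-1.787, 1.449, -0.196]
contact_force: [0.5, -0.4, -0.1]
grip_width: 50.2
```

```bash
python3 - <<'E'
from h import *
need([531.5,-30,202])
E
```

```text
t 28.55 pos [538.4 -32.3 210.7] zyaw 91.08 xaxis [ 0.119 -0.024 -0.993] F [ 0.5 -0.4 -0.1] M [0.07 0.07 0.06] g 50.2 j6 -1.79
tool shift mm [7.7 7.8 2.6]
```

send_rows --commands '[[[0.003, 0.004, 0.001, 0, 0.05], [0.003, 0.003, 0.001, 0, 0.05], [0.001, 0.001, 0, 0, 0.0], [0, 0, 0, 0, 0.0], [0, 0, 0, 0, 0.0], [0, 0, 0, 0, 0.0], [0, 0, 0, 0, 0.0], [0, 0, 0, 0, 0.0]]]'

```text
time: 29.22
tool_pos: [532.1, -30.6, 205.3]
tcp_rot: [-1.788, 1.444, -0.197]
contact_force: [-0.1, -0.1, -0.7]
grip_width: 25.5
```

```bash
python3 - <<'E'
from h import *
need([531.5,-30,202]); snap('wrist','w23')
E
```

```text
t 29.22 pos [532.1 -30.6 205.3] zyaw 91.09 xaxis [ 0.124 -0.025 -0.992] F [-0.1 -0.1 -0.7] M [ 0.    0.14 -0.01] g 25.5 j6 -1.79
tool shift mm [3.2 1.  0.7]
```

View pics/w23.png

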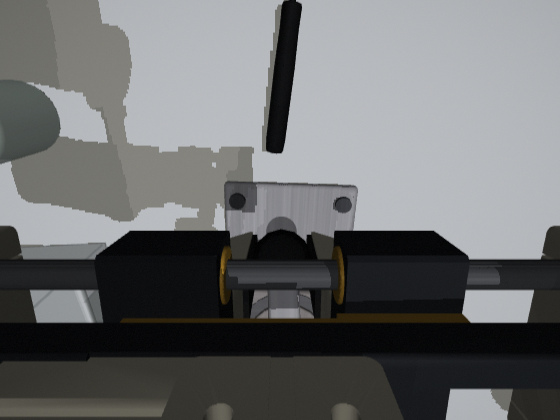

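```bash
cat >> h.py <<'E'
def circ():
    o=monitor.get_obs(); return np.load('C.npy')
def rows(dphi=12,n=10,push=0.0):
    o,M=st(); F=Sframe(); C=np.load('C.npy'); v=F.T@(o['tool_pos']-C); phi=np.arctan2(v[1],-v[0])
    print('phi',np.degrees(phi).round(1),'rad',np.hypot(v[0],v[1]).round(1),'axial',v[2].round(1),'F_s',(F.T@o['contact_force']).round(1))
    p=lambda a:F@np.array([-75*np.cos(a),75*np.sin(a),0])
    out=[]
    for i in range(n):
        a=phi+np.radians(dphi)*i; d=M.T@(p(a+np.radians(dphi))-p(a)+F@np.array([0,0,-push])); out.append([float(x) for x in (d/1000).round(3)]+[0,0.0])
    print(out)
E
python3 - <<'E'
from h import *
o=monitor.get_obs(); F=Sframe(); ph=np.radians(-4); C=o['tool_pos']-F@np.array([-75*np.cos(ph),75*np.sin(ph),0]); np.save('C.npy',C); print(C)
rows(12,10,0.3)
E
```

```text
[596.9287311  -25.89043256 242.69757011]
t 29.27 pos [532.1 -30.6 205.3] zyaw 91.09 xaxis [ 0.124 -0.025 -0.992] F [ 0.4  0.1 -1.1] M [-0.01  0.14 -0.04] g 25.5 j6 -1.79
phi -4.0 rad 75.0 axial -0.0 F_s [-0.2  0.1 -1.1]
[[-0.0, -0.001, 0.016, 0, 0.0], [-0.002, -0.004, 0.015, 0, 0.0], [-0.003, -0.007, 0.014, 0, 0.0], [-0.004, -0.009, 0.012, 0, 0.0], [-0.005, -0.011, 0.01, 0, 0.0], [-0.005, -0.013, 0.007, 0, 0.0], [-0.006, -0.014, 0.004, 0, 0.0], [-0.006, -0.015, 0.001, 0, 0.0], [-0.006, -0.014, -0.003, 0, 0.0], [-0.005, -0.014, -0.006, 0, 0.0]]
```

send_rows --commands '[[[0, -0.001, 0.016, 0, 0.0], [-0.002, -0.004, 0.015, 0, 0.0], [-0.003, -0.007, 0.014, 0, 0.0], [-0.004, -0.009, 0.012, 0, 0.0], [-0.005, -0.011, 0.01, 0, 0.0]]]'

```text
time: 29.68
tool_pos: [557.4, 33.9, 220.2]
tcp_rot: [-1.869, 1.451, -0.282]
contact_force: [-0.3, -6.5, 0.5]
grip_width: 25.4
```

```bash
python3 - <<'E'
from h import *
rows(12,10,0.3)
snap('wrist','w24')
E
```

```text
t 29.68 pos [557.4  33.9 220.2] zyaw 90.81 xaxis [ 0.115 -0.033 -0.993] F [-0.3 -6.5  0.5] M [-1.13  0.27 -0.31] g 25.4 j6 -1.64
phi 52.3 rad 75.1 axial 0.5 F_s [ 0.  -6.5  0.6]
[[-0.005, -0.013, 0.008, 0, 0.0], [-0.006, -0.014, 0.005, 0, 0.0], [-0.006, -0.014, 0.002, 0, 0.0], [-0.006, -0.014, -0.002, 0, 0.0], [-0.006, -0.014, -0.005, 0, 0.0], [-0.005, -0.013, -0.008, 0, 0.0], [-0.004, -0.011, -0.011, 0, 0.0], [-0.003, -0.009, -0.013, 0, 0.0], [-0.002, -0.006, -0.014, 0, 0.0], [-0.001, -0.003, -0.015, 0, 0.0]]
```

View pics/w24.png

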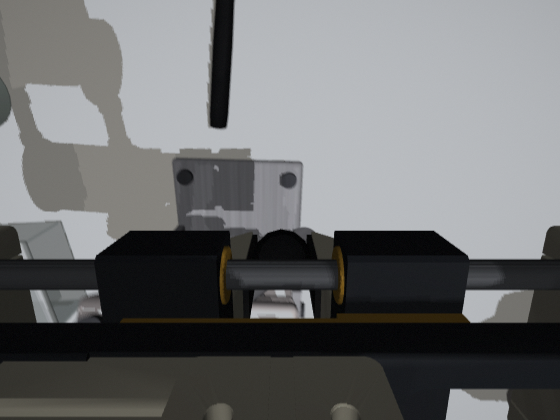

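send_rows --commands '[[[-0.005, -0.013, 0.008, 0, 0.0], [-0.006, -0.014, 0.005, 0, 0.0], [-0.006, -0.014, 0.002, 0, 0.0], [-0.006, -0.014, -0.002, 0, 0.0], [-0.006, -0.014, -0.005, 0, 0.0], [-0.005, -0.013, -0.008, 0, 0.0], [-0.004, -0.011, -0.011, 0, 0.0], [-0.003, -0.009, -0.013, 0, 0.0]]]'

```text
time: 30.4
tool_pos: [650.5, 18.0, 274.3]
tcp_rot: [-1.88, 1.47, -0.285]
contact_force: [-4.8, 3.5, 3.7]
grip_width: 25.5
```

```bash
python3 - <<'E'
from h import *
rows(12,10,0.3)
E
```

```text
t 30.4 pos [650.5  18.  274.3] zyaw 91.27 xaxis [ 0.097 -0.028 -0.995] F [-4.8  3.5  3.7] M [ 0.41  1.16 -0.05] g 25.5 j6 -1.67
phi 144.3 rad 76.1 axial 0.7 F_s [-2.4  3.4  5.6]
[[-0.003, -0.007, -0.014, 0, 0.0], [-0.001, -0.004, -0.015, 0, 0.0], [0.0, -0.001, -0.016, 0, 0.0], [0.001, 0.002, -0.015, 0, 0.0], [0.003, 0.005, -0.015, 0, 0.0], [0.004, 0.008, -0.013, 0, 0.0], [0.005, 0.01, -0.011, 0, 0.0], [0.006, 0.012, -0.009, 0, 0.0], [0.006, 0.013, -0.006, 0, 0.0], [0.007, 0.014, -0.003, 0, 0.0]]
```

send_rows --commands '[[[-0.003, -0.007, -0.014, 0, 0.0], [-0.001, -0.004, -0.015, 0, 0.0], [0, -0.001, -0.016, 0, 0.0], [0.001, 0.002, -0.015, 0, 0.0], [0.003, 0.005, -0.015, 0, 0.0], [0.004, 0.008, -0.013, 0, 0.0], [0.005, 0.01, -0.011, 0, 0.0], [0.006, 0.012, -0.009, 0, 0.0], [0.006, 0.013, -0.006, 0, 0.0]]]'

```text
time: 31.15
tool_pos: [617.8, -97.5, 256.5]
tcp_rot: [-1.714, 1.467, -0.112]
contact_force: [-0.7, 7.3, 2.5]
grip_width: 25.4
```

```bash
python3 - <<'E'
from h import *
rows(12,10,0.3)
E
```

```text
t 31.15 pos [617.8 -97.5 256.5] zyaw 91.73 xaxis [ 0.103 -0.012 -0.995] F [-0.7  7.3  2.5] M [1.8  0.27 0.41] g 25.4 j6 -1.89
phi -109.6 rad 75.8 axial 1.2 F_s [0.6 7.3 2.6]
[[0.007, 0.014, -0.003, 0, 0.0], [0.007, 0.014, 0.0, 0, 0.0], [0.007, 0.014, 0.003, 0, 0.0], [0.006, 0.013, 0.007, 0, 0.0], [0.005, 0.011, 0.009, 0, 0.0], [0.005, 0.009, 0.012, 0, 0.0], [0.003, 0.007, 0.014, 0, 0.0], [0.002, 0.004, 0.015, 0, 0.0], [0.001, 0.001, 0.016, 0, 0.0], [-0.0, -0.002, 0.016, 0, 0.0]]
```

send_rows --commands '[[[0.007, 0.014, -0.003, 0, 0.0], [0.007, 0.014, 0, 0, 0.0], [0.007, 0.014, 0.003, 0, 0.0], [0.006, 0.013, 0.007, 0, 0.0], [0.006, 0.011, 0.009, 0, 0.0], [0.005, 0.009, 0.012, 0, 0.0], [0.003, 0.007, 0.014, 0, 0.0], [0.002, 0.004, 0.015, 0, 0.0], [0.001, 0.001, 0.016, 0, 0.0]]]'

```text
time: 31.9
tool_pos: [532.6, -34.2, 205.9]
tcp_rot: [-1.725, 1.443, -0.129]
contact_force: [0.2, -3.3, 0.9]
grip_width: 25.5
```

```bash
python3 - <<'E'
from h import *
rows(12,10,0.3)
E
```

```text
t 31.9 pos [532.6 -34.2 205.9] zyaw 91.33 xaxis [ 0.127 -0.016 -0.992] F [ 0.2 -3.3  0.9] M [-0.64  0.24 -0.19] g 25.5 j6 -1.81
phi -6.8 rad 74.6 axial 0.3 F_s [ 0.6 -3.3  0.6]
[[0.0, -0.0, 0.016, 0, 0.0], [-0.001, -0.003, 0.015, 0, 0.0], [-0.002, -0.006, 0.014, 0, 0.0], [-0.003, -0.009, 0.012, 0, 0.0], [-0.004, -0.011, 0.01, 0, 0.0], [-0.005, -0.013, 0.008, 0, 0.0], [-0.006, -0.014, 0.004, 0, 0.0], [-0.006, -0.015, 0.001, 0, 0.0], [-0.006, -0.014, -0.002, 0, 0.0], [-0.005, -0.014, -0.005, 0, 0.0]]
```

send_rows --commands '[[[0, 0, 0.016, 0, 0.0], [-0.001, -0.003, 0.015, 0, 0.0], [-0.002, -0.006, 0.014, 0, 0.0], [-0.003, -0.009, 0.012, 0, 0.0], [-0.004, -0.011, 0.01, 0, 0.0], [-0.005, -0.013, 0.008, 0, 0.0], [-0.006, -0.014, 0.004, 0, 0.0], [-0.006, -0.015, 0.001, 0, 0.0], [-0.006, -0.014, -0.002, 0, 0.0]]]'

```text
time: 32.65
tool_pos: [599.4, 49.0, 245.4]
tcp_rot: [-1.756, 1.467, -0.161]
contact_force: [-5.2, 6.2, 2.3]
grip_width: 25.5
```

```bash
python3 - <<'E'
from h import *
rows(12,10,0.3)
E
```

```text
t 32.65 pos [599.4  49.  245.4] zyaw 91.34 xaxis [ 0.103 -0.017 -0.995] F [-5.2  6.2  2.3] M [ 0.8   1.09 -0.08] g 25.5 j6 -1.63
phi 92.2 rad 75.0 axial 1.5 F_s [-3.4  6.1  4.6]
[[-0.006, -0.014, -0.003, 0, 0.0], [-0.006, -0.013, -0.006, 0, 0.0], [-0.005, -0.012, -0.009, 0, 0.0], [-0.004, -0.01, -0.011, 0, 0.0], [-0.003, -0.008, -0.013, 0, 0.0], [-0.002, -0.005, -0.015, 0, 0.0], [-0.001, -0.002, -0.016, 0, 0.0], [0.001, 0.001, -0.016, 0, 0.0], [0.002, 0.004, -0.015, 0, 0.0], [0.003, 0.007, -0.014, 0, 0.0]]
```

send_rows --commands '[[[-0.005, -0.014, -0.003, 0, 0.0], [-0.005, -0.013, -0.006, 0, 0.0], [-0.004, -0.012, -0.009, 0, 0.0], [-0.003, -0.01, -0.011, 0, 0.0], [-0.002, -0.008, -0.013, 0, 0.0], [-0.001, -0.005, -0.015, 0, 0.0], [0, -0.002, -0.016, 0, 0.0], [0.001, 0.001, -0.016, 0, 0.0], [0.002, 0.004, -0.015, 0, 0.0], [0.003, 0.007, -0.014, 0, 0.0]]]'

```text
time: 33.48
tool_pos: [654.8, -62.1, 277.2]
tcp_rot: [-1.602, 1.459, 0.005]
contact_force: [-1.3, 3.8, 0.9]
grip_width: 25.3
```

```bash
python3 - <<'E'
from h import *
rows(12,10,0.5)
E
```

```text
t 33.48 pos [654.8 -62.1 277.2] zyaw 92.08 xaxis [ 0.111  0.001 -0.994] F [-1.3  3.8  0.9] M [0.88 0.48 0.17] g 25.3 j6 -1.83
phi -152.1 rad 76.5 axial 0.8 F_s [-0.7  3.8  1.5]
[[0.004, 0.008, -0.013, 0, 0.0], [0.005, 0.011, -0.01, 0, 0.0], [0.006, 0.012, -0.008, 0, 0.0], [0.006, 0.014, -0.005, 0, 0.0], [0.007, 0.014, -0.002, 0, 0.0], [0.007, 0.014, 0.002, 0, 0.0], [0.007, 0.013, 0.005, 0, 0.0], [0.006, 0.012, 0.008, 0, 0.0], [0.005, 0.01, 0.011, 0, 0.0], [0.004, 0.008, 0.013, 0, 0.0]]
```

send_rows --commands '[[[0.004, 0.008, -0.013, 0, 0.0], [0.005, 0.011, -0.01, 0, 0.0], [0.006, 0.012, -0.008, 0, 0.0], [0.006, 0.014, -0.005, 0, 0.0], [0.007, 0.014, -0.002, 0, 0.0], [0.007, 0.014, 0.002, 0, 0.0], [0.007, 0.013, 0.005, 0, 0.0], [0.006, 0.012, 0.008, 0, 0.0], [0.005, 0.01, 0.011, 0, 0.0]]]'

```text
time: 34.23
tool_pos: [553.4, -81.1, 217.6]
tcp_rot: [-1.542, 1.436, 0.063]
contact_force: [-0.5, -3.6, 4.6]
grip_width: 25.4
```

```bash
python3 - <<'E'
from h import *
rows(8,10,0.3)
E
```

```text
t 34.23 pos [553.4 -81.1 217.6] zyaw 91.97 xaxis [ 0.134  0.008 -0.991] F [-0.5 -3.6  4.6] M [-0.6  -0.05 -0.11] g 25.4 j6 -1.94
phi -48.1 rad 74.7 axial -0.2 F_s [ 1.9 -3.6  4.2]
[[0.003, 0.006, 0.008, 0, 0.0], [0.003, 0.005, 0.009, 0, 0.0], [0.002, 0.004, 0.009, 0, 0.0], [0.002, 0.003, 0.01, 0, 0.0], [0.001, 0.001, 0.01, 0, 0.0], [0.001, 0.0, 0.01, 0, 0.0], [0.0, -0.001, 0.01, 0, 0.0], [-0.0, -0.003, 0.01, 0, 0.0], [-0.001, -0.004, 0.01, 0, 0.0], [-0.001, -0.005, 0.009, 0, 0.0]]
```

send_rows --commands '[[[0.003, 0.006, 0.008, 0, 0.0], [0.003, 0.005, 0.009, 0, 0.0], [0.002, 0.004, 0.009, 0, 0.0]]]'

```text
time: 34.48
tool_pos: [538.7, -58.1, 209.1]
tcp_rot: [-1.581, 1.428, 0.021]
contact_force: [2.1, -2.4, 1.6]
grip_width: 25.7
```

```bash
python3 - <<'E'
from h import *
rows(4,10,0.2)
E
```

```text
t 34.48 pos [538.7 -58.1 209.1] zyaw 91.81 xaxis [ 0.143  0.003 -0.99 ] F [ 2.1 -2.4  1.6] M [-0.44 -0.24 -0.12] g 25.7 j6 -1.9
phi -26.0 rad 74.5 axial -0.2 F_s [ 2.6 -2.4  0.3]
[[0.001, 0.002, 0.005, 0, 0.0], [0.001, 0.001, 0.005, 0, 0.0], [0.001, 0.001, 0.005, 0, 0.0], [0.001, 0.001, 0.005, 0, 0.0], [0.0, 0.0, 0.005, 0, 0.0], [0.0, 0.0, 0.005, 0, 0.0], [0.0, -0.0, 0.005, 0, 0.0], [0.0, -0.001, 0.005, 0, 0.0], [-0.0, -0.001, 0.005, 0, 0.0], [-0.0, -0.001, 0.005, 0, 0.0]]
```

send_rows --commands '[[[0.001, 0.002, 0.005, 0, 0.0], [0.001, 0.001, 0.005, 0, 0.0], [0.001, 0.001, 0.005, 0, 0.0], [0.001, 0.001, 0.005, 0, 0.0], [0, 0, 0.005, 0, 0.0], [0, 0, 0.005, 0, 0.0]]]'

```text
time: 34.98
tool_pos: [532.7, -27.1, 205.1]
tcp_rot: [-1.607, 1.427, -0.004]
contact_force: [-1.2, -2.9, 4.2]
grip_width: 25.2
```

```bash
python3 - <<'E'
from h import *
rows(4,10,0.2)
E
```

```text
t 34.98 pos [532.7 -27.1 205.1] zyaw 91.82 xaxis [ 0.143 -0.001 -0.99 ] F [-1.2 -2.9  4.2] M [-0.67  0.16 -0.22] g 25.2 j6 -1.83
phi -1.4 rad 74.5 axial -0.5 F_s [ 1.1 -2.9  4.2]
[[0.0, -0.0, 0.005, 0, 0.0], [0.0, -0.001, 0.005, 0, 0.0], [-0.0, -0.001, 0.005, 0, 0.0], [-0.0, -0.001, 0.005, 0, 0.0], [-0.0, -0.002, 0.005, 0, 0.0], [-0.0, -0.002, 0.005, 0, 0.0], [-0.001, -0.002, 0.005, 0, 0.0], [-0.001, -0.003, 0.004, 0, 0.0], [-0.001, -0.003, 0.004, 0, 0.0], [-0.001, -0.003, 0.004, 0, 0.0]]
```

send_rows --commands '[[[0, 0, 0.005, 0, 0.0], [0, -0.001, 0.005, 0, 0.0], [0, -0.001, 0.005, 0, 0.0], [0, -0.001, 0.005, 0, 0.0]]]'

```text
time: 35.32
tool_pos: [535.1, -5.9, 205.9]
tcp_rot: [-1.622, 1.427, -0.018]
contact_force: [-4.0, -9.8, 6.9]
grip_width: 25.7
```

```bash
python3 - <<'E'
from h import *
rows(4,10,0.2)
E
```

```text
t 35.32 pos [535.1  -5.9 205.9] zyaw 91.83 xaxis [ 0.143 -0.003 -0.99 ] F [-4.  -9.8  6.9] M [-2.09  0.34 -0.51] g 25.7 j6 -1.78
phi 15.1 rad 74.7 axial -0.8 F_s [ 0.  -9.8  7.9]
[[-0.0, -0.002, 0.005, 0, 0.0], [-0.001, -0.002, 0.005, 0, 0.0], [-0.001, -0.002, 0.005, 0, 0.0], [-0.001, -0.003, 0.004, 0, 0.0], [-0.001, -0.003, 0.004, 0, 0.0], [-0.001, -0.003, 0.004, 0, 0.0], [-0.001, -0.003, 0.004, 0, 0.0], [-0.001, -0.004, 0.004, 0, 0.0], [-0.001, -0.004, 0.003, 0, 0.0], [-0.001, -0.004, 0.003, 0, 0.0]]
```

send_rows --commands '[[[0, -0.002, 0.005, 0, 0.0], [-0.001, -0.002, 0.005, 0, 0.0], [-0.001, -0.002, 0.005, 0, 0.0]]]'

```text
time: 35.57
tool_pos: [537.4, 2.5, 208.0]
tcp_rot: [-1.749, 1.435, -0.145]
contact_force: [-6.2, -21.9, 2.0]
grip_width: 25.3
```

```bash
python3 - <<'E'
from h import *
rows(4,4,0.2)
E
```

```text
t 35.57 pos [537.4   2.5 208. ] zyaw 91.84 xaxis [ 0.134 -0.02  -0.991] F [ -6.2 -21.9   2. ] M [-4.09  1.02 -0.84] g 25.3 j6 -1.74
phi 21.9 rad 74.6 axial -0.2 F_s [ -4.2 -21.9   4.8]
[[-0.001, -0.002, 0.005, 0, 0.0], [-0.001, -0.003, 0.005, 0, 0.0], [-0.001, -0.003, 0.004, 0, 0.0], [-0.001, -0.003, 0.004, 0, 0.0]]
```

send_rows --commands '[[[-0.001, -0.002, 0.005, 0, 0.0], [-0.001, -0.002, 0.005, 0, 0.0]]]'

```text
time: 35.73
tool_pos: [538.2, 4.9, 208.7]
tcp_rot: [-1.883, 1.44, -0.278]
contact_force: [-7.5, -24.0, 1.1]
grip_width: 25.3
```

```bash
python3 - <<'E'
from h import *
rows(4,1,0.2)
_,d=snap('scene','s25'); e=cv2.convertScaleAbs(cv2.resize(d['color'][150:240,260:360],None,fx=6,fy=6,interpolation=2),alpha=1.6)
cv2.imwrite('pics/z25.png',e)
E
```

```text
t 35.73 pos [538.2   4.9 208.7] zyaw 91.79 xaxis [ 0.126 -0.036 -0.991] F [ -7.5 -24.    1.1] M [-4.26  1.02 -0.75] g 25.3 j6 -1.72
phi 24.0 rad 74.5 axial 0.1 F_s [ -5.8 -24.1   4.6]
[[-0.001, -0.002, 0.005, 0, 0.0]]
```

View pics/z25.png

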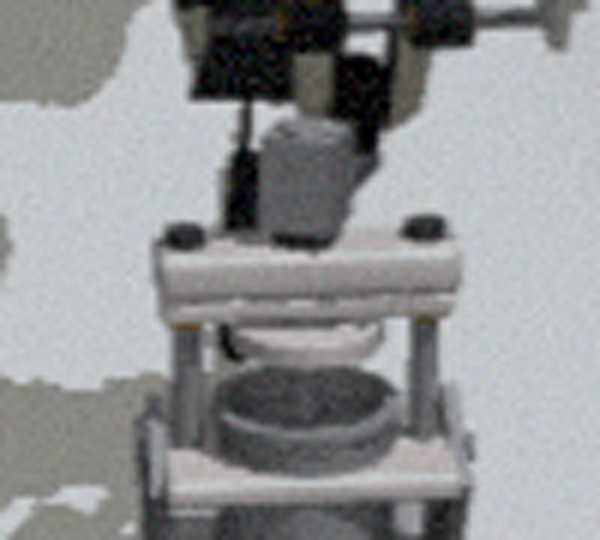

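send_rows --commands '[[[0, 0, 0, 0, 0.0], [0, 0, 0, 0, 0.05], [0, 0, 0, 0, 0.05], [0, 0, 0, 0, 0.05], [0, 0, 0, 0, 0.05], [-0.015, 0, 0, 0, 0.05], [-0.02, 0, 0, 0, 0.05], [-0.025, 0, 0, 0, 0.05], [-0.02, 0, 0, 0, 0.05], [0, 0, 0, 0, 0.05]]]'

```text
time: 36.62
tool_pos: [525.6, 11.2, 284.6]
tcp_rot: [-1.9, 1.456, -0.293]
contact_force: [0.7, -0.3, -0.4]
grip_width: 50.1
```

```bash
python3 - <<'E'
from h import *
need([575,-26,290]); snap('wrist','w26')
_,d=snap('scene','s26'); e=cv2.convertScaleAbs(cv2.resize(d['color'][150:240,260:360],None,fx=6,fy=6,interpolation=2),alpha=1.6)
cv2.imwrite('pics/z26.png',e)
E
```

```text
t 36.62 pos [525.6  11.2 284.6] zyaw 91.94 xaxis [ 0.11  -0.033 -0.993] F [ 0.7 -0.3 -0.4] M [ 0.03  0.02 -0.  ] g 50.1 j6 -1.71
tool shift mm [  1.3 -48.2 -39. ]
```

View pics/w26.png

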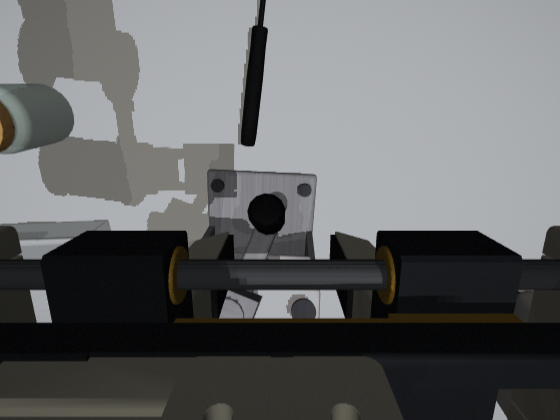

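View pics/z26.png

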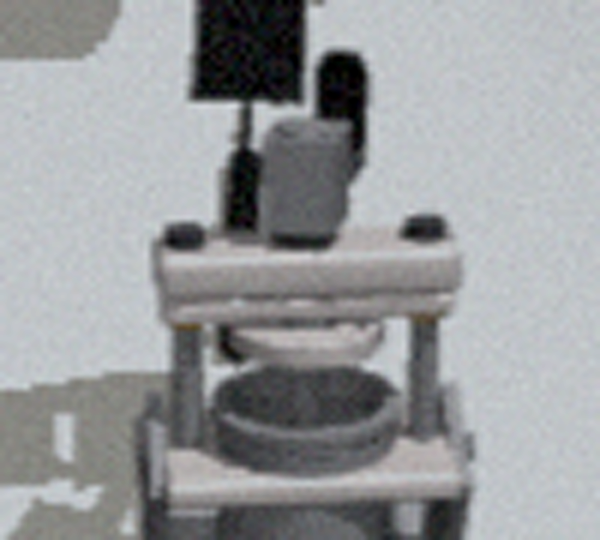

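send_rows --commands '[[[0, -0.012, -0.01, 0, 0.0], [0, -0.015, -0.012, 0, 0.0], [0, -0.015, -0.01, 0, 0.0], [0, -0.01, -0.005, 0, 0.0], [0, -0.004, 0, 0, 0.0], [0, 0, 0, 0, 0.0], [0, 0, 0, 0, 0.0]]]'

```text
time: 37.3
tool_pos: [579.8, -21.8, 276.5]
tcp_rot: [-1.91, 1.48, -0.3]
contact_force: [-0.2, 0.8, 0.5]
grip_width: 8.1
```

```bash
python3 - <<'E'
from h import *
need([589,-25.5,270])
E
```

```text
t 37.3 pos [579.8 -21.8 276.5] zyaw 92.14 xaxis [ 0.087 -0.027 -0.996] F [-0.2  0.8  0.5] M [ 0.06 -0.01  0.04] g 8.1 j6 -1.77
tool shift mm [ 7.4 -8.4 -3.9]
```

send_rows --commands '[[[0.001, -0.005, -0.002, 0, 0.0], [0.002, -0.003, -0.002, 0, 0.0], [0.004, -0.002, 0, 0, 0.0], [0.004, -0.002, 0, 0, 0.0], [0.004, -0.002, 0, 0, 0.0], [0.003, -0.001, 0, 0, 0.0], [0.006, -0.001, 0, 0, 0.0], [0.007, -0.001, 0, 0, 0.0]]]'

```text
time: 37.97
tool_pos: [594.3, -24.3, 264.6]
tcp_rot: [-1.933, 1.472, -0.321]
contact_force: [-27.7, 2.9, 46.1]
grip_width: 0.2
```

```bash
python3 - <<'E'
from h import *
o,M=st(); F=Sframe(); print(F.T@(o['tool_pos']-np.array([595.8,-25.5,265.3])))
E
```

```text
t 37.97 pos [594.3 -24.3 264.6] zyaw 92.29 xaxis [ 0.093 -0.031 -0.995] F [-27.7   2.9  46.1] M [ 0.31  3.72 -0.11] g 0.2 j6 -1.77
[-1.66912649  1.2127864   0.16266903]
```

send_rows --commands '[[[-0.01, 0, 0, 0, 0.0], [-0.02, 0, 0, 0, 0.0], [-0.03, 0, 0, 0, 0.0], [-0.03, 0.005, 0, 0, 0.0], [-0.03, 0.01, 0, 0, 0.0], [0, 0.02, 0, 0, 0.0], [0, 0.03, 0, 0, 0.0], [0, 0.02, 0, 0, 0.0], [0, 0, 0, 0, 0.0], [0, 0, 0, 0, 0.0]]]'

```text
time: 38.8
tool_pos: [493.7, -22.6, 385.0]
tcp_rot: [-1.923, 1.464, -0.309]
contact_force: [0.0, -0.1, -0.1]
grip_width: 0.5
```

```bash
python3 - <<'E'
from h import *
st(); snap('wrist','w27'); snap('top','t27'); _,d=snap('scene','s27')
e=cv2.convertScaleAbs(cv2.resize(d['color'][150:240,270:350],None,fx=5,fy=5,interpolation=2),alpha=1.6)
t=cv2.imread('pics/top0.png');t2=cv2.imread('pics/t27.png')
o=np.zeros((600,800,3),np.uint8); o[:450,:400]=e; o[:300,400:800]=cv2.resize(t,(400,300)); o[300:,400:]=cv2.resize(t2,(400,300)); cv2.imwrite('pics/z27.png',o)
E
```

```text
t 38.8 pos [493.7 -22.6 385. ] zyaw 92.38 xaxis [ 0.101 -0.032 -0.994] F [ 0.  -0.1 -0.1] M [0.06 0.07 0.04] g 0.5 j6 -1.81
```

View pics/z27.png

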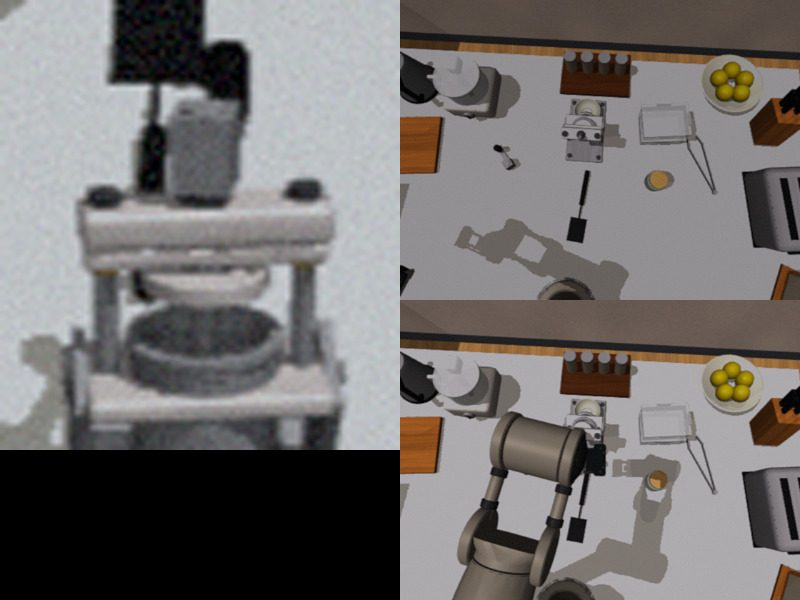

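View pics/w27.png

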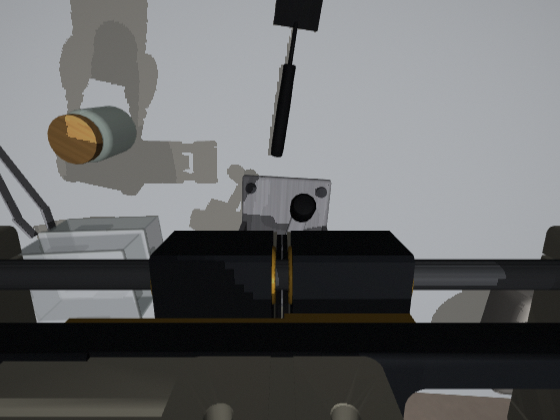

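```bash
python3 - <<'E'
from plant import close_job
print(close_job())
E
```

```text
the job is handed in; nothing more can be done
None
```

The crank is fully home on the screw, the piston is up against the bridge, and the job is handed in at about 39 s of the 72 s allowed. No verdict was reported.

- **What I did:** I first gripped the bare square end and turned it about 28° clockwise, so its flats lined up with a crank held by the downward-pointing gripper. I then picked the crank up by its hub. Pressing it on the bridge did not tilt it, so I tilted it on the screw's tip instead. I slid it home, pressed the hub, then wound the knob clockwise for about two turns.
- **At the stop:** the knob stopped following and the force rose to about 25 N, roughly 1.8 N m against a screw friction of 0.2 N m. The camera image shows the crossbar against the bridge.
- **Crank seated:** pressing the hub top with over 50 N before and after winding gave the same height to within 0.2 mm, and it did not sink further. The scene picture shows the hub down on the shoulder.
- **Other things:** the spatula, jar, tongs, boxes and dish look unmoved by eye in the before and after pictures. The gripper is clear and reads no force.
- **Where checks disagreed:** I measured about 748° of knob travel, against about 725° expected from the screw's starting angle. I put the extra down to slack in the socket and the tool giving way at the stop. The shoulder's height was uncertain by 2 to 3 mm, between the 218.5 mm I measured in the images and what contact with the press suggested.

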